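# Seat the test pallet in its taper dock, clamp it and load the probe housings

## Task

Lift the pallet off its storage ring and seat its cone fully home in the cup of the dock, its sides parallel to the dock's base plate; then, without lifting it out, rock it in the cup by 6 degrees or more, to be sure that the taper has not wedged, and let it settle home again. Next swing the clamp fully over the pallet's edge, and only then stand every probe housing nose down in a nest of the pallet, shoulder on the plate. Leave the reel, the cutters and the tweezers where they are.

Things in the scene. Friction and masses are not known exactly. Their poses are not given: they have to be found in the camera images.
- pallet: Loose aluminium pallet, 0.75 kg, a plate 130 x 130 x 22 mm with a cone under it and a handle on it. Origin: centre of the plate's underside; z up. The cone goes down from the origin: diameter 73.6 mm at the plate, 44.8 mm at its end, 36 mm long. At the start the plate lies on the storage ring (50 mm outer radius, 45 mm high), the cone hanging loose in it
- pallet_grip (a point): Middle of the pallet's handle, 55 mm above the pallet's origin: a flat-sided black bar, 76 mm along pallet x, 20 mm thick across pallet y, 22 mm tall, on two posts
- nest0 (a point): Mouth of a nest in the pallet's top face: round hole of 19 mm, 20 mm deep, at (+42, +42) mm, 22 mm above the pallet's origin
- nest1 (a point): Mouth of a nest, same size, at (+42, -42) mm
- nest2 (a point): Mouth of a nest, same size, at (-42, +42) mm
- nest3 (a point): Mouth of a nest, same size, at (-42, -42) mm
- dock: Fixed steel dock: base plate 140 x 190 x 10 mm, and on it a round cup of 104 mm outside diameter whose rim is 56 mm above the bench, with a conical seat that matches the pallet's cone (half angle 22 degrees). Origin: under the cup's axis at bench height. The base plate reaches from y -70 to +120 mm; the clamp's post stands at y +97 mm
- dock_seat (a point): On the cup's axis, 58 mm above the bench: where the pallet's origin is when the cone is home (the plate then hovers 2 mm over the rim, within 1 mm); axes as the dock's
- swing_clamp (a joint): Swing clamp on the dock's post, rad: 0 open (its nose points to dock +x, its tail to dock -x), 1.57 closed (nose to dock -y, over the pallet's edge, 3 mm above its top; tail to dock +y), stop at 1.6. It turns clockwise from above, with light friction, and stays where it is left
- clamp_hinge (a point): Axis of the swing clamp, 97 mm from the cup's axis to dock +y, 89 mm above the bench; the arm lies from 84 to 95 mm above it
- clamp_knob (a point): Middle of the upright black knob on the clamp's tail, 60 mm from its axis, 20 mm in diameter, from 98 to 132 mm above the bench: push it or pinch it from above
- probe0: Loose probe housing, 0.1 kg: square aluminium body 20 x 20 x 100 mm, at one end a turned steel nose of 16 mm diameter, 18 mm long, chamfered, at the other a black connector of 12 mm, 14 mm long. Origin: on the axis at the shoulder between body and nose; +x points out along the nose. It leans in a slot of the rack at 45 degrees, nose down and roughly towards the robot. May be absent
- probe1: Loose probe housing, 0.1 kg: square aluminium body 20 x 20 x 100 mm, at one end a turned steel nose of 16 mm diameter, 18 mm long, chamfered, at the other a black connector of 12 mm, 14 mm long. Origin: on the axis at the shoulder between body and nose; +x points out along the nose. It leans in a slot of the rack at 45 degrees, nose down and roughly towards the robot. May be absent
- probe2: Loose probe housing, 0.1 kg: square aluminium body 20 x 20 x 100 mm, at one end a turned steel nose of 16 mm diameter, 18 mm long, chamfered, at the other a black connector of 12 mm, 14 mm long. Origin: on the axis at the shoulder between body and nose; +x points out along the nose. It leans in a slot of the rack at 45 degrees, nose down and roughly towards the robot. May be absent
- probe3: Loose probe housing, 0.1 kg: square aluminium body 20 x 20 x 100 mm, at one end a turned steel nose of 16 mm diameter, 18 mm long, chamfered, at the other a black connector of 12 mm, 14 mm long. Origin: on the axis at the shoulder between body and nose; +x points out along the nose. It leans in a slot of the rack at 45 degrees, nose down and roughly towards the robot. May be absent
- rack: Loose grey slanted rack, 110 x 206 mm, 95 mm high, 1.2 kg, with four slots 50 mm apart; may be knocked aside with its load. Origin: centre of its underside; -x faces the robot. A housing in it has low ribs beside its nose and its first 20 mm of body, and a plain rail under it 87 to 99 mm behind the shoulder; between these the body is free below and 25 mm or more beside
- hot_air_handle: Fixed hot-air tool upright in its stand, about 60 x 90 mm and 0.2 m tall, behind the storage ring between rack and dock: carry things past in front of it. A shelf hangs over the back of the bench, from 0.72 m ahead of the robot and 0.4 m up; cartons and instruments up to 0.25 m tall stand below it
- solder_reel: Reel of solder, 70 mm, a bystander
- cutters: Side cutters, 130 mm, a bystander
- tweezers: Steel tweezers, 123 mm, a bystander

How it is judged:
By the outcome, as a careful person would: the job done as asked, in the order asked, and still so for the second after the job is handed in, with the robot touching nothing.
Of probe0, probe1, probe2, probe3 only 3 to 4 are there at a start; the rules pass over those that are not, and their reading is None.
At some moment in a run one of rack may be knocked a few centimetres aside while the robot is not near it.
It also fails if it takes over 210 s, if anything falls off the work surface, if the arm or the gripper's body presses on something with over 40 N, if the wrist force passes 120 N, or if a joint passes its speed limit or range.

## Robot

A 6-joint arm with a two-finger parallel gripper is mounted at the origin on a cart in front of the work surface, level with it; the furniture and walls round the work are solid. World frame = base frame: x ahead of the robot, y to its left, z up, the work surface at z = 0. Lengths are in m, angles in rad, forces in N, time in s.
With the tool pointing down it reaches from about 0.325 to 1 m from the base axis. Payload 5.1 kg.
Tool frame: the origin (TCP) lies at the very end of the fingers, on their centre line; the grasp point (between the pads) lies 19 mm behind it; z points along the fingers, y is the line along which they close (so a half turn about z gives the same grasp; the last joint's range is limited). The gripper opens to 85 mm and grips with 20 to 120 N. Pads are 22 mm wide; open, the fingers measure 114 mm over their backs; the gripper's body (76 mm by 85 mm) begins 54 mm behind the grasp point. The pads swing forward as they close: fully open they stand 13 mm farther back than shut.
Start: joints at [1.018, 0.124, 1.65, -0, 1.367, -0.083], TCP at [0.294, 0.58, 0.231] pointing down, gripper open.
Joint ranges: [-2.61, 2.61], [-1.02, 2.33], [0.03, 2.71], [-1.35, 4.49], [0.32, 2.68], [-2.91, 2.91]. Speed limits (rad/s): [2.57, 2.57, 3.14, 3.14, 3.14, 3.14].

## Interface

Orientations are given as a unit quaternion [x, y, z, w].
In Python, from workcell import manip gives the robot as it stands. The module is installed in compiled form; this text tells all that it offers.
- The arm moves only by the tool send_rows, never from a script. Its argument "moves" is a list of rows, each a list of 7 numbers: the shift along the tool's x, y, z in cm, then the turn, a rotation vector about the tool's x, y, z in rad, then the closure, from -1 (fully open) to 1 (shut). A call has 1 to 10 rows; each row shifts and turns the commanded pose from where the row before left it, along the tool's axes as they then stand; what a row does not reach is not made up. A row lasts 1/12 s, in which the tool goes at most 41.7 mm and 7.16 degrees, less where a joint would pass 70% of its speed; a pose out of reach is approached as far as the arm can. A call is refused whole if a number of a shift passes 4.17 or a number of a turn 0.125, either way. A call with a gripper value outside its range is refused whole. The fingers move at their own pace and stop on an object; the grip force is fixed at half the most. Time passes only in rows, so rows that do not move let the fingers close. It gives the time, the measured TCP pose, the force, the opening and the grip force at its end, in the units of the state.
- manip.get_state(): the state, without advancing time (a new reading comes with each control period).
- manip.snapshot(name): name is "scene" or "top" or "wrist"; returns a dict with "frame" (420x560x3 uint8, red, green, blue), "K" (3x3 intrinsics, pixels), "k1" (the pictures are not rectified: a ray, as slopes to the right and down, at radius r is drawn at 1 + k1 r^2 times it, then the intrinsics apply), "R" (3x3) and "t" (3): a world point X has camera coordinates R X + t. Camera axes: x right, y down, z forward; pixel columns grow to the right and rows downward; lengths in m; the calibration is good to about 2 mm. A picture is of the moment at which its call begins. There is no depth.
- manip.sign_off(): hands the job in; it is judged then, once.
Trained networks look in a picture, given as the dict that the camera call returned (one of the last four; its "shot" number tells which), for a name from the list of things; names that differ only in an ending like _2 or _b are one class to them, and where a whole thing is asked for, a point or a joint stands for the part that bears it (a point fixed in the world has none). Each returns a list of dicts, best first, with "conf" (0 to 1); they miss things now and then, are a little off and sometimes report something else, mostly with a low value. They report only what shows in the picture. A call takes as long as a camera call.
- manip.outline_of(picture, target): "mask" (420x560 bool, what is visible of it) and "rect" ([left, top, right, bottom] in pixels, round what is visible of it).
- manip.tip_of(picture, target): "pixel" ([column, row] in pixels: a listed point, or the origin of a listed thing).
The state is a dict: "clock": time; "joint_positions": joint angles; "qvel": joint speeds; "effort": joint torques, N m; "ee_pos": TCP position; "eef_rot": TCP orientation; "wrist_force": force on the tool from outside, world axes, zero at the start; "wrist_torque": the same for the moment, N m; "finger_gap": finger opening in m; "finger_force": force on a finger pad.
Only numpy, scipy, OpenCV 4.12 (cv2) and the standard library are available. Lean on these libraries where they do the work, as an engineer would, in place of code of your own. Each camera call takes 0.05 s, during which the arm holds its last target. There are 200 camera calls.

## Working session

There is one attempt and no reset: what is moved stays moved. The work goes in short steps, Python scripts to look and compute and a tool call to move; the robot and the scene stay as the last step left them, time stands still between calls to the robot, and variables do not carry over. Pictures are saved under pics/ and viewed, at most 14 in all, crops included, and the job is handed in when it is done.

Besides the shell and the picture viewer there is one more tool, called by a JSON object that holds its "fn" and its "kwargs", one argument or row to a line. send_rows: Moves the arm, as the interface text tells. Its arguments: {"type":"object","properties":{"moves":{"type":"array"}},"required":["moves"]}

```bash
mkdir -p pics; cat > h.py <<'E'
from workcell import manip
import numpy as np, cv2
from scipy.spatial.transform import Rotation as Ro
def save(p,n,crop=None,s=1):
    f=p["frame"][:,:,::-1]
    if crop: f=f[crop[1]:crop[3],crop[0]:crop[2]]
    cv2.imwrite(f"pics/{n}.png",cv2.resize(f,None,fx=s,fy=s,interpolation=cv2.INTER_CUBIC))
def ray(p,uv):
    K=p["K"];s=np.array([(uv[0]-K[0,2])/K[0,0],(uv[1]-K[1,2])/K[1,1]]);d=s.copy()
    for _ in range(20): d=s/(1+p["k1"]*(d@d))
    R=np.array(p["R"]);return -R.T@p["t"], R.T@np.array([d[0],d[1],1.])
def atz(p,uv,z):
    c,d=ray(p,uv);return c+d*(z-c[2])/d[2]
def proj(p,X):
    x=np.array(p["R"])@X+p["t"];d=x[:2]/x[2];d=d*(1+p["k1"]*(d@d));return np.array([p["K"][0,0]*d[0]+p["K"][0,2],p["K"][1,1]*d[1]+p["K"][1,2]])
def tri(l):
    A=np.zeros((3,3));b=np.zeros(3)
    for p,uv in l:
        c,d=ray(p,uv);d=d/np.linalg.norm(d);M=np.eye(3)-np.outer(d,d);A+=M;b+=M@c
    return np.linalg.solve(A,b)
E
cat > a.py <<'E'
from h import *
s=manip.snapshot("scene");t=manip.snapshot("top")
save(s,"s0");save(t,"t0")
np.set_printoptions(precision=4,suppress=True)
print(manip.get_state())
for p in(s,t):print(-np.array(p["R"]).T@p["t"],p["K"][0,0],p["k1"])
for n in ["pallet","pallet_grip","nest0","nest1","nest2","nest3","dock","dock_seat","clamp_hinge","clamp_knob","probe0","probe1","probe2","probe3","rack","hot_air_handle","solder_reel"]:
    a=manip.tip_of(s,n);b=manip.tip_of(t,n)
    print(n,[(np.round(x["pixel"]),round(x["conf"],2)) for x in a[:4]],[(np.round(x["pixel"]),round(x["conf"],2)) for x in b[:4]], tri([(s,a[0]["pixel"]),(t,b[0]["pixel"])]) if a and b else "")
E
python3 a.py
```

```text
{'clock': 0.1, 'joint_positions': array([ 1.0184,  0.1244,  1.6515, -0.    ,  1.3675, -0.0826]), 'qvel': array([ 0.0002, -0.0015, -0.0027,  0.0018,  0.0031, -0.0011]), 'effort': array([  0.0011, -42.4929, -36.6655,  -0.0001,   0.004 ,   0.    ]), 'ee_pos': array([0.294 , 0.5791, 0.2302]), 'eef_rot': array([ 0.2327,  0.9725, -0.0009, -0.0003]), 'wrist_force': array([-0.4492,  0.1248, -0.2503]), 'wrist_torque': array([ 0.0048, -0.0481, -0.0056]), 'finger_force': 0.0, 'finger_gap': 0.0854025865555295}
[-0.6243 -0.897   1.0776] 545.1797509719484 -0.019495677761543834
[ 0.3302 -0.0899  1.7207] 487.10406330076825 -0.09055658545226365
pallet [(array([253., 246.]), 0.76)] [(array([283., 234.]), 0.62), (array([214., 213.]), 0.38)] [ 0.4283 -0.0723  0.0489]
pallet_grip [(array([255., 233.]), 0.75)] [(array([279., 237.]), 0.7), (array([372., 219.]), 0.64), (array([424., 236.]), 0.59)] [ 0.4247 -0.0702  0.1018]
nest0 [(array([268., 241.]), 0.84), (array([248., 250.]), 0.81), (array([262., 225.]), 0.78), (array([237., 238.]), 0.77)] [(array([286., 250.]), 0.86), (array([300., 230.]), 0.78), (arra
[... 2042 characters left out ...]
.65), (array([390., 231.]), 0.64), (array([350., 216.]), 0.63), (array([376., 228.]), 0.58)] [ 0.4562 -0.3393  0.0801]
probe3 [(array([330., 265.]), 0.74), (array([340., 274.]), 0.73), (array([353., 283.]), 0.63), (array([367., 290.]), 0.6)] [(array([364., 222.]), 0.65), (array([390., 231.]), 0.64), (array([350., 216.]), 0.63), (array([376., 228.]), 0.58)] [ 0.4562 -0.3393  0.0801]
rack [(array([356., 285.]), 0.65)] [(array([371., 219.]), 0.88)] [ 0.486  -0.3917  0.0043]
hot_air_handle [(array([260., 226.]), 0.74)] [(array([348., 219.]), 0.74)] [ 0.4055 -0.2195  0.222 ]
solder_reel [(array([191., 186.]), 0.66)] [(array([182., 209.]), 0.44), (array([152., 246.]), 0.26)] [0.517  0.2588 0.1105]
```

```bash
python3 - <<'E'
import cv2
for n,c in(("s0",(120,140,420,340)),("t0",(140,160,440,300))):
    f=cv2.imread(f"pics/{n}.png")[c[1]:c[3],c[0]:c[2]]
    cv2.imwrite(f"pics/{n}c.png",cv2.resize(f,None,fx=2.6,fy=2.6,interpolation=2))
E
```

```text
(no output)
```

View pics/s0c.png

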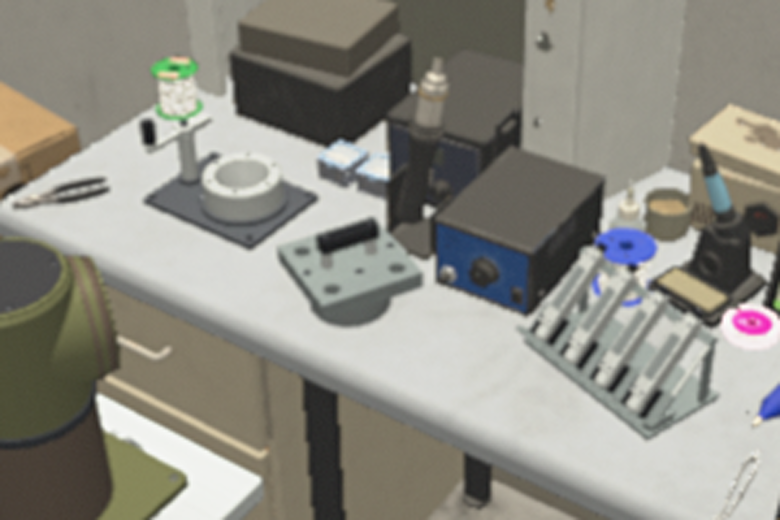

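View pics/t0c.png

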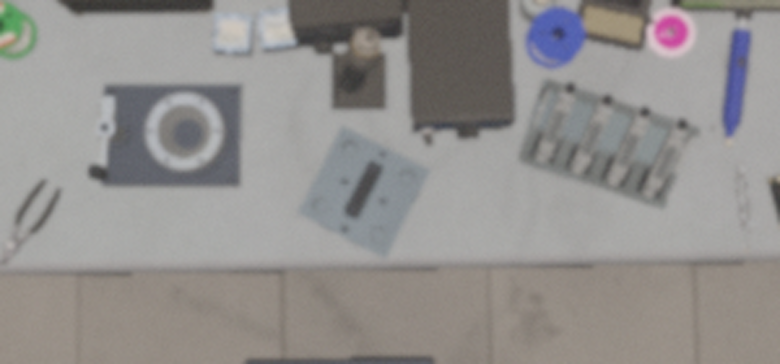

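The top view (up = +x, left = +y) shows the dock squarely aligned at about (145, 130), the pallet's handle yawed about -25° at (362, 190), and four probes in the rack on the right.

```bash
cat >> h.py <<'E'
np.set_printoptions(precision=3,suppress=True)
def Rt(a,tilt=0): # closing axis yaw a (deg), tilt: rotate tool about its closing axis so z leans toward -x_tool
    a=np.radians(a);R=np.array([[-np.sin(a),np.cos(a),0],[np.cos(a),np.sin(a),0],[0,0,-1]]);R=R
    return R@Ro.from_euler('y',-tilt,degrees=True).as_matrix()
def go(p1,R1,n,p0=None,R0=None):
    s=manip.get_state()
    if p0 is None:p0=s["ee_pos"]
    if R0 is None:R0=Ro.from_quat(s["eef_rot"]).as_matrix()
    w=Ro.from_matrix(R0.T@R1).as_rotvec()/n
    A=sum(Ro.from_rotvec(w*i).as_matrix() for i in range(n))
    d=np.linalg.solve(A,R0.T@(np.array(p1)-p0))*100
    print(n,"x",np.round(d,2),np.round(w,3),"max ok",abs(d).max()<4.17 and np.linalg.norm(d)<4.17 and np.linalg.norm(w)<.125)
E
python3 - <<'E'
from h import *
s=manip.get_state();R0=Ro.from_quat(s["eef_rot"]).as_matrix()
p=manip.snapshot("wrist");c=-np.array(p["R"]).T@p["t"]
print("cam in tool",R0.T@(c-s["ee_pos"]),R0.T@np.array(p["R"]).T,p["K"][0,0])
go([.46,.17,.30],Rt(90),12)
E
```

```text
cam in tool [ 0.081 -0.    -0.142] [[-0.    -0.949 -0.314]
 [ 1.    -0.     0.001]
 [-0.001 -0.314  0.949]] 337.19050776524307
12 x [-2.22 -2.98 -0.57] [ 0.     0.    -0.039] max ok True
```

{"fn": "send_rows", "kwargs": {
  "moves": [
    [-2.22,-2.98,-0.57,0,0,-0.039,-1],
    [-2.22,-2.98,-0.57,0,0,-0.039,-1],
    [-2.22,-2.98,-0.57,0,0,-0.039,-1],
    [-2.22,-2.98,-0.57,0,0,-0.039,-1],
    [-2.22,-2.98,-0.57,0,0,-0.039,-1],
    [-2.22,-2.98,-0.57,0,0,-0.039,-1],
    [-2.22,-2.98,-0.57,0,0,-0.039,-1],
    [-2.22,-2.98,-0.57,0,0,-0.039,-1],
    [-2.22,-2.98,-0.57,0,0,-0.039,-1],
    [-2.22,-2.98,-0.57,0,0,-0.039,-1]
  ]
}}

```text
clock: 2.68
ee_pos: [0.4197, 0.2305, 0.289]
eef_rot: [0.039, 0.999, 0.0, 0.0]
wrist_force: [0.0, 0.3, 0.0]
finger_gap: 0.0852
finger_force: 0.0
```

{"fn": "send_rows", "kwargs": {
  "moves": [
    [-2.22,-2.98,-0.57,0,0,-0.039,-1],
    [-2.22,-2.98,-0.57,0,0,-0.039,-1],
    [0,0,0,0,0,0,-1],
    [0,0,0,0,0,0,-1]
  ]
}}

```text
clock: 3.02
ee_pos: [0.461, 0.1687, 0.3002]
eef_rot: [0.003, 1.0, 0.0, 0.0]
wrist_force: [-1.2, 0.3, -0.5]
finger_gap: 0.0853
finger_force: 0.0
```

```bash
cat > b.py <<'E'
from h import *
import sys
p=manip.snapshot("wrist");save(p,sys.argv[1],None,1.3)
for a in sys.argv[2:]:
    n,z=a.split(":")
    for x in manip.tip_of(p,n)[:4]: print(n,np.round(x["pixel"]),round(x["conf"],2),atz(p,x["pixel"],float(z)))
E
python3 b.py w1 dock:0 dock_seat:.058 clamp_hinge:.089 clamp_knob:.115; python3 -c "
from h import *
go([.35,-.07,.28],Rt(65),10)"
```

```text
dock [282. 207.] 0.85 [0.519 0.175 0.   ]
dock_seat [279. 218.] 0.58 [0.515 0.171 0.058]
clamp_hinge [371. 233.] 0.67 [0.522 0.275 0.089]
clamp_knob [384. 185.] 0.62 [0.461 0.276 0.115]
clamp_knob [444. 296.] 0.57 [0.59  0.357 0.115]
10 x [ 0.61 -2.6   0.19] [-0.    -0.     0.044] max ok True
```

View pics/w1.png

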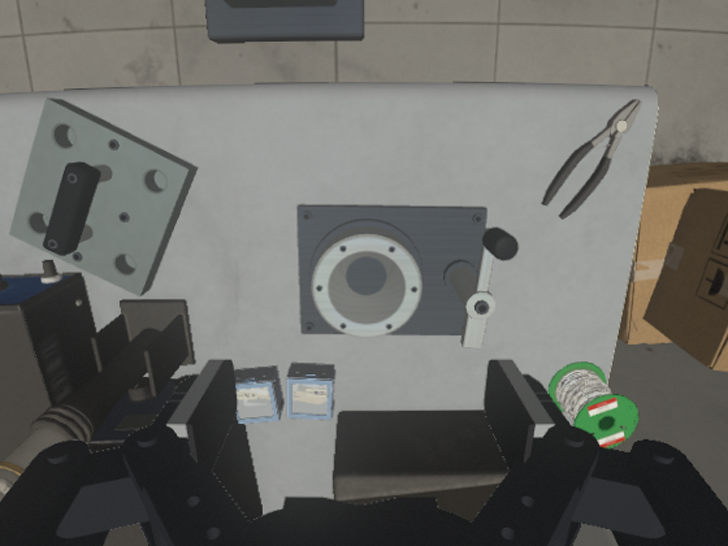

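The dock's base plate corners are at about (298,206), (486,207) and (301,334), and the cup rim is centred at (367,285). The pallet's nests are at (65,136), (156,181), (125,264) and (38,223).

```bash
python3 - <<'E'
from h import *
p=manip.snapshot("wrist")
C=[atz(p,np.array(u)/1.3,.01) for u in((298,206),(486,207),(301,334))]
print(C,np.degrees(np.arctan2(*(C[1]-C[0])[1::-1]))-90, np.degrees(np.arctan2(*(C[2]-C[0])[1::-1])))
print("rim",atz(p,np.array((367,285))/1.3,.056))
N=[atz(p,np.array(u)/1.3,.067) for u in((65,136),(156,181),(125,264),(38,223))]
print(N,np.mean(N,0))
for i in range(4):
  d=N[(i+1)%4]-N[i];print(np.linalg.norm(d),np.degrees(np.arctan2(d[1],d[0]))%90)
o=manip.outline_of(p,"hot_air_handle");print(o[0]["rect"] if o else 0)
E
```

```text
[array([0.448, 0.11 , 0.01 ]), array([0.449, 0.296, 0.01 ]), array([0.587, 0.107, 0.01 ])] -0.2293386933646815 -1.188074682638785
rim [0.515 0.177 0.056]
[array([ 0.378, -0.077,  0.067]), array([ 0.417, -0.003,  0.067]), array([ 0.491, -0.042,  0.067]), array([ 0.452, -0.117,  0.067])] [ 0.434 -0.06   0.067]
0.08355080177709795 62.43953253596302
0.08364216566308887 61.920413855361375
0.08433711373276027 62.82340411029345
0.08421789432255845 61.39024887090335
[5.0, 80.0, 149.2, 226.9]
```

{"fn": "send_rows", "kwargs": {
  "moves": [
    [0.61,-2.6,0.19,0,0,0.044,-1],
    [0.61,-2.6,0.19,0,0,0.044,-1],
    [0.61,-2.6,0.19,0,0,0.044,-1],
    [0.61,-2.6,0.19,0,0,0.044,-1],
    [0.61,-2.6,0.19,0,0,0.044,-1],
    [0.61,-2.6,0.19,0,0,0.044,-1],
    [0.61,-2.6,0.19,0,0,0.044,-1],
    [0.61,-2.6,0.19,0,0,0.044,-1],
    [0.61,-2.6,0.19,0,0,0.044,-1],
    [0.61,-2.6,0.19,0,0,0.044,-1]
  ]
}}

```text
clock: 4.2
ee_pos: [0.349, -0.0711, 0.2806]
eef_rot: [0.219, 0.976, -0.0, 0.0]
wrist_force: [-0.7, -0.7, -0.2]
finger_gap: 0.0857
finger_force: 0.0
```

```bash
python3 b.py w2 pallet:.045 pallet_grip:.1 nest0:.067;python3 -c "
from h import *
print(manip.get_state()['ee_pos'])"
```

```text
pallet [313. 235.] 0.96 [ 0.433 -0.063  0.045]
pallet_grip [319. 258.] 0.76 [ 0.437 -0.064  0.1  ]
nest0 [356. 209.] 0.98 [ 0.417 -0.006  0.067]
nest0 [346. 276.] 0.86 [ 0.49  -0.046  0.067]
nest0 [275. 276.] 0.72 [ 0.453 -0.124  0.067]
nest0 [279. 207.] 0.61 [ 0.377 -0.082  0.067]
[ 0.35  -0.071  0.281]
```

View pics/w2.png

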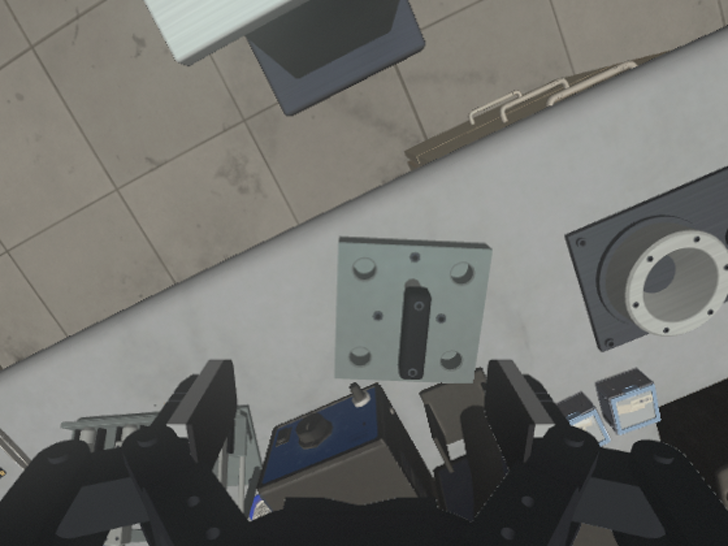

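```bash
python3 -c "
from h import *
go([.436,-.063,.15],Rt(62.1),6)
go([.436,-.063,.083],Rt(62.1),4,np.array([.436,-.063,.15]),Rt(62.1))"
```

```text
6 x [-1.23  0.75  2.18] [0.    0.    0.007] max ok True
4 x [0.   0.   1.67] [0. 0. 0.] max ok True
```

{"fn": "send_rows", "kwargs": {
  "moves": [
    [-1.23,0.75,2.18,0,0,0.007,-1],
    [-1.23,0.75,2.18,0,0,0.007,-1],
    [-1.23,0.75,2.18,0,0,0.007,-1],
    [-1.23,0.75,2.18,0,0,0.007,-1],
    [-1.23,0.75,2.18,0,0,0.007,-1],
    [-1.23,0.75,2.18,0,0,0.007,-1],
    [0,0,1.67,0,0,0,-1],
    [0,0,1.67,0,0,0,-1],
    [0,0,1.67,0,0,0,-1],
    [0,0,1.67,0,0,0,-1]
  ]
}}

```text
clock: 5.23
ee_pos: [0.4365, -0.0615, 0.0821]
eef_rot: [0.238, 0.971, 0.0, -0.0]
wrist_force: [-0.6, -0.8, -0.8]
finger_gap: 0.0858
finger_force: 0.0
```

{"fn": "send_rows", "kwargs": {
  "moves": [
    [0,0,0,0,0,0,-0.5],
    [0,0,0,0,0,0,0],
    [0,0,0,0,0,0,0.5],
    [0,0,0,0,0,0,1],
    [0,0,0,0,0,0,1],
    [0,0,0,0,0,0,1],
    [0,0,0,0,0,0,1],
    [0,0,0,0,0,0,1]
  ]
}}

```text
clock: 5.9
ee_pos: [0.4369, -0.0636, 0.0847]
eef_rot: [0.24, 0.971, -0.0, 0.001]
wrist_force: [-0.5, 0.1, 6.3]
finger_gap: 0.0191
finger_force: 61.0
```

```bash
python3 -c "
from h import *
s=manip.get_state();print(s)
# up to clear then to dock
p=s['ee_pos'];R=Ro.from_quat(s['eef_rot']).as_matrix()
go(p+[0,0,.09],R,5)
go([.43,.05,.195],Rt(76),5,p+[0,0,.09],R)
go([.516,.174,.195],Rt(89.5),6,np.array([.43,.05,.195]),Rt(76))"
python3 - <<'E'
# min-lift geometry for tilt phi (2D): pallet pts vs dock solid
import numpy as np
t=np.tan(np.radians(22))
ys=[];
for z in np.linspace(-36,0,73): ys+=[(36.8+z*t,z),(-36.8-z*t,z)]
P=np.array(ys); P2=np.array([(y,0) for y in np.r_[np.linspace(36.8,65,60),-np.linspace(36.8,65,60)]])
A=np.vstack([P,P2])
D=[]
for z in np.linspace(-36,-2,69): D+=[(36.8+z*t,z),(-36.8-z*t,z)]
D+= [(s*y,-2) for s in(1,-1) for y in np.linspace(36,52,40)]
D=np.array(D)
def dock_pen(q): # q below rim (-2) inside dock solid
    y=abs(q[:,0]);return ((q[:,1]<-2-.05)&(y>36.8+q[:,1]*t+.05)&(y<52)).any()
def pal_pen(d): # points in pallet frame inside the pallet
    y=abs(d[:,0]);c=(d[:,1]<=0)&(d[:,1]>-36)&(y<36.8+d[:,1]*t-.05); pl=(d[:,1]>0.05)&(d[:,1]<22)&(y<65)
    return (c|pl).any()
for ph in(6.5,8):
  f=np.radians(ph);R=np.array([[np.cos(f),-np.sin(f)],[np.sin(f),np.cos(f)]])
  best=None
  for dz in np.arange(0,12,.25):
    for dy in np.arange(-12,12,.25):
      q=A@R.T+[dy,dz]
      if dock_pen(q):continue
      if pal_pen((D-[dy,dz])@R):continue
      best=(dy,dz);break
    if best:break
  print(ph,best)
E
```

```text
{'clock': 5.9, 'joint_positions': array([-0.266, -0.214,  2.235, -0.   ,  1.118, -1.353]), 'qvel': array([ 0.002,  0.   ,  0.001, -0.   ,  0.002,  0.001]), 'effort': array([  0.037, -20.565, -30.203,   0.154,  -0.24 ,   0.047]), 'ee_pos': array([ 0.437, -0.064,  0.085]), 'eef_rot': array([ 0.24 ,  0.971, -0.   ,  0.001]), 'wrist_force': array([-0.493,  0.128,  6.311]), 'wrist_torque': array([-0.13 ,  0.185,  0.049]), 'finger_force': 60.97232937812805, 'finger_gap': 0.01908332058357507}
5 x [-0.   0.  -1.8] [0. 0. 0.] max ok True
5 x [ 0.99  2.06 -0.41] [ 0.     0.001 -0.048] max ok True
6 x [-1.12  2.26  0.  ] [ 0.     0.    -0.039] max ok True
6.5 (np.float64(-1.0), np.float64(5.0))
8 (np.float64(-1.25), np.float64(6.0))
```

{"fn": "send_rows", "kwargs": {
  "moves": [
    [0,0,-1.0,0,0,0,1],
    [0,0,-1.8,0,0,0,1],
    [0,0,-2.1,0,0,0,1],
    [0,0,-2.1,0,0,0,1],
    [0,0,-2.0,0,0,0,1],
    [0.99,2.06,-0.41,0,0,-0.048,1],
    [0.99,2.06,-0.41,0,0,-0.048,1],
    [0.99,2.06,-0.41,0,0,-0.048,1],
    [0.99,2.06,-0.41,0,0,-0.048,1],
    [0.99,2.06,-0.41,0,0,-0.048,1]
  ]
}}

```text
clock: 6.73
ee_pos: [0.4271, 0.0517, 0.1919]
eef_rot: [0.121, 0.993, -0.0, -0.002]
wrist_force: [0.9, -0.4, -7.9]
finger_gap: 0.0189
finger_force: 60.0
```

{"fn": "send_rows", "kwargs": {
  "moves": [
    [-1.12,2.26,0,0,0,-0.039,1],
    [-1.12,2.26,0,0,0,-0.039,1],
    [-1.12,2.26,0,0,0,-0.039,1],
    [-1.12,2.26,0,0,0,-0.039,1],
    [-1.12,2.26,0,0,0,-0.039,1],
    [-1.12,2.26,0,0,0,-0.039,1],
    [0,0,0,0,0,0,1],
    [0,0,0,0,0,0,1],
    [0,0,0,0,0,0,1]
  ]
}}

```text
clock: 7.48
ee_pos: [0.5136, 0.1743, 0.1918]
eef_rot: [0.005, 1.0, -0.001, -0.002]
wrist_force: [-0.2, -0.4, -7.5]
finger_gap: 0.0189
finger_force: 60.4
```

```bash
python3 b.py w3 dock:0 clamp_hinge:.089 clamp_knob:.115; python3 -c "
from h import *
s=manip.snapshot('scene');t=manip.snapshot('top')
for n in('pallet_grip','pallet','dock','clamp_hinge','clamp_knob'):
  a=manip.tip_of(s,n);b=manip.tip_of(t,n)
  if a and b:print(n,tri([(s,a[0]['pixel']),(t,b[0]['pixel'])]),a[0]['conf'],b[0]['conf'])
s=manip.get_state();print(s['ee_pos'],s['wrist_force'],s['wrist_torque'],s['finger_gap'])
go([.517,.176,.125],Rt(89.4),5)"
```

```text
clamp_hinge [402. 222.] 0.59 [0.522 0.271 0.089]
clamp_hinge [191. 183.] 0.17 [0.489 0.11  0.089]
clamp_knob [431. 149.] 0.97 [0.462 0.275 0.115]
pallet_grip [0.51  0.17  0.206] 0.79 0.71
pallet [0.52  0.178 0.14 ] 0.97 0.85
dock [0.516 0.169 0.004] 0.91 0.58
clamp_hinge [0.52  0.276 0.08 ] 0.97 0.74
clamp_knob [0.458 0.275 0.105] 0.66 0.42
[0.515 0.175 0.194] [-0.101  0.43  -7.413] [ 0.01  -0.009  0.018] 0.01845052538669277
5 x [-0.04  0.03  1.37] [ 0. -0.  0.] max ok True
```

View pics/w3.png

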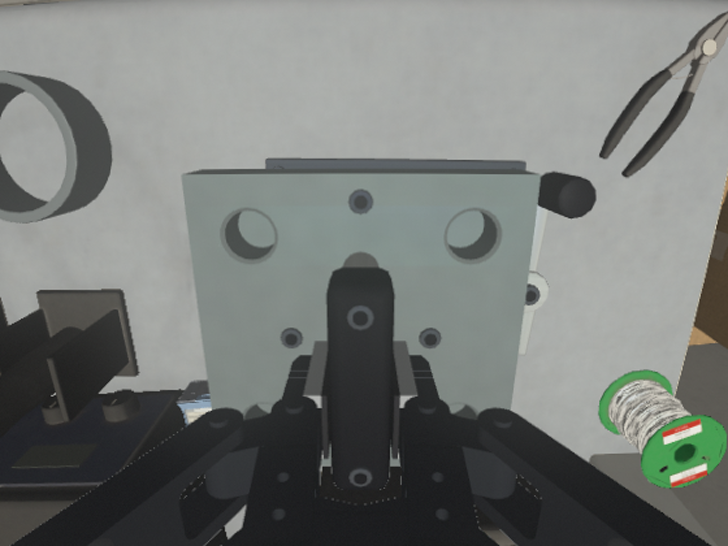

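The pallet hangs level over the dock, with its front nests at (249,235) and (472,235) and its front edge almost parallel to the base plate edge (266,158)-(525,161).

```bash
python3 - <<'E'
from h import *
p=manip.snapshot("wrist");s=manip.get_state();z=s["ee_pos"][2]-.0397+.022
N=[atz(p,np.array(u)/1.3,z) for u in((249,235),(472,235))];print(N,s["ee_pos"])
print(np.mean(N,0)+[.042,0,0])
e=[atz(p,np.array(u)/1.3,.01) for u in((266,158),(525,161))];print(e)
for q in(N,e):d=q[1]-q[0];print(np.degrees(np.arctan2(d[1],d[0])))
E
```

```text
[array([0.47 , 0.133, 0.176]), array([0.471, 0.217, 0.176])] [0.515 0.175 0.194]
[0.513 0.175 0.176]
[array([0.451, 0.107, 0.01 ]), array([0.455, 0.295, 0.01 ])]
89.42381693861428
88.93016401243115
```

{"fn": "send_rows", "kwargs": {
  "moves": [
    [-0.1,0.03,1.5,0,0,0.004,1],
    [-0.1,0.03,1.5,0,0,0.004,1],
    [-0.1,0.03,1.5,0,0,0,1],
    [-0.1,0,1.5,0,0,0,1],
    [0,0,1.2,0,0,0,1],
    [0,0,0.8,0,0,0,1],
    [0,0,0.5,0,0,0,1],
    [0,0,0.3,0,0,0,1],
    [0,0,0,0,0,0,1],
    [0,0,0,0,0,0,1]
  ]
}}

```text
clock: 9.17
ee_pos: [0.5194, 0.1757, 0.1063]
eef_rot: [0.009, 1.0, 0.0, 0.0]
wrist_force: [0.6, 0.0, -7.9]
finger_gap: 0.0191
finger_force: 60.4
```

{"fn": "send_rows", "kwargs": {
  "moves": [
    [0,0,0.2,0,0,0,1],
    [0,0,0.2,0,0,0,1],
    [0,0,0,0,0,0,1]
  ]
}}

```text
clock: 9.42
ee_pos: [0.5204, 0.1754, 0.1027]
eef_rot: [0.009, 1.0, -0.0, 0.002]
wrist_force: [2.9, -1.8, -4.9]
finger_gap: 0.0189
finger_force: 60.6
```

{"fn": "send_rows", "kwargs": {
  "moves": [
    [0,0,0.2,0,0,0,1],
    [0,0,0,0,0,0,1]
  ]
}}

```text
clock: 9.58
ee_pos: [0.5208, 0.1751, 0.1011]
eef_rot: [0.009, 1.0, -0.0, 0.002]
wrist_force: [3.1, -3.9, -3.0]
finger_gap: 0.0193
finger_force: 61.0
```

{"fn": "send_rows", "kwargs": {
  "moves": [
    [0,0,0.15,0,0,0,1],
    [0,0,0,0,0,0,1]
  ]
}}

```text
clock: 9.75
ee_pos: [0.5212, 0.1749, 0.1]
eef_rot: [0.009, 1.0, -0.001, 0.003]
wrist_force: [4.1, -4.7, -1.6]
finger_gap: 0.019
finger_force: 61.2
```

{"fn": "send_rows", "kwargs": {
  "moves": [
    [-0.25,-0.2,0.1,0,0,0,1],
    [0,0,0.15,0,0,0,1],
    [0,0,0,0,0,0,1]
  ]
}}

```text
clock: 10.0
ee_pos: [0.5221, 0.1741, 0.0983]
eef_rot: [0.009, 1.0, 0.001, 0.0]
wrist_force: [-4.7, -1.9, 9.7]
finger_gap: 0.0191
finger_force: 62.6
```

{"fn": "send_rows", "kwargs": {
  "moves": [
    [0,0,0.2,0,0,0,1],
    [0,0,0,0,0,0,1],
    [0,0,0,0,0,0,1]
  ]
}}

```text
clock: 10.25
ee_pos: [0.5222, 0.1741, 0.0982]
eef_rot: [0.009, 1.0, 0.0, 0.0]
wrist_force: [-9.2, -2.7, 18.7]
finger_gap: 0.0191
finger_force: 63.9
```

{"fn": "send_rows", "kwargs": {
  "moves": [
    [0,0,-0.2,0,0,0,1],
    [0,-0.12,-0.15,-0.026,0,0,1],
    [0,-0.12,-0.12,-0.026,0,0,1],
    [0,-0.12,-0.1,-0.026,0,0,1],
    [0,-0.13,-0.1,-0.026,0,0,1],
    [0,-0.13,-0.1,-0.026,0,0,1],
    [0,-0.13,-0.08,-0.026,0,0,1],
    [0,0,0,0,0,0,1],
    [0,0,0,0,0,0,1]
  ]
}}

```text
clock: 11.0
ee_pos: [0.522, 0.1665, 0.1029]
eef_rot: [0.009, 0.997, 0.079, 0.001]
wrist_force: [-0.6, 3.4, 3.6]
finger_gap: 0.019
finger_force: 61.7
```

```bash
python3 - <<'E'
from h import *
s=manip.get_state();R=Ro.from_quat(s["eef_rot"]).as_matrix();print(s["ee_pos"],R[:,2],np.degrees(np.arccos(-R[2,2])),s["wrist_force"])
p=manip.snapshot("scene");save(p,"r1",(140,140,300,260),4)
E
```

```text
[0.522 0.167 0.103] [ 0.004  0.157 -0.988] 9.058120913963066 [-0.576  3.426  3.613]
```

View pics/r1.png

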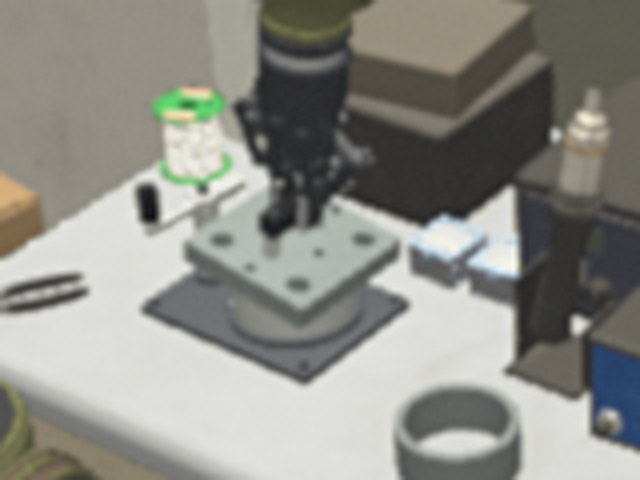

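The pallet is visibly tilted about 9° and still down in the cup. I'll rock it back, release it and back off.

{"fn": "send_rows", "kwargs": {
  "moves": [
    [0,0.13,0.08,0.026,0,0,1],
    [0,0.13,0.1,0.026,0,0,1],
    [0,0.13,0.1,0.026,0,0,1],
    [0,0.12,0.1,0.026,0,0,1],
    [0,0.12,0.12,0.026,0,0,1],
    [0,0.12,0.15,0.026,0,0,1],
    [0,0,0.15,0,0,0,1],
    [0,0,0,0,0,0,1],
    [0,0,0,0,0,0,1]
  ]
}}

```text
clock: 11.8
ee_pos: [0.5222, 0.1742, 0.0982]
eef_rot: [0.008, 1.0, -0.001, 0.0]
wrist_force: [-9.3, -0.3, 18.6]
finger_gap: 0.0192
finger_force: 64.0
```

{"fn": "send_rows", "kwargs": {
  "moves": [
    [0,0,0,0,0,0,0.5],
    [0,0,0,0,0,0,0],
    [0,0,0,0,0,0,-0.5],
    [0,0,0,0,0,0,-0.5],
    [0,0,0,0,0,0,-0.5]
  ]
}}

```text
clock: 12.22
ee_pos: [0.5212, 0.1736, 0.0937]
eef_rot: [0.009, 1.0, -0.0, -0.0]
wrist_force: [-0.5, -0.6, -0.6]
finger_gap: 0.0641
finger_force: 0.0
```

```bash
python3 -c "
from h import *
s=manip.get_state();p=s['ee_pos'];R=Ro.from_quat(s['eef_rot']).as_matrix();print(p,R,s['finger_gap'])
go(p+[0,0,.13],R,6)
go([.40,.275,.225],Rt(90),5,p+[0,0,.13],R)
"
```

```text
[0.521 0.174 0.094] [[-1.     0.018 -0.001]
 [ 0.018  1.    -0.001]
 [ 0.001 -0.001 -1.   ]] 0.06411121216538396
6 x [ 0.   -0.   -2.17] [0. 0. 0.] max ok True
5 x [ 2.44  2.   -0.03] [-0.    -0.    -0.004] max ok True
```

{"fn": "send_rows", "kwargs": {
  "moves": [
    [0,0,-1.5,0,0,0,-0.5],
    [0,0,-2.3,0,0,0,-0.5],
    [0,0,-2.3,0,0,0,-0.5],
    [0,0,-2.3,0,0,0,-0.5],
    [0,0,-2.3,0,0,0,-0.5],
    [1.5,2.4,0,0,0,0,-0.5],
    [1.5,2.4,0,0,0,0,-0.5],
    [1.5,2.4,0,0,0,0,-0.5],
    [1.5,2.4,0,0,0,0,-0.5],
    [0,0,0,0,0,0,-0.5]
  ]
}}

```text
clock: 13.05
ee_pos: [0.461, 0.2735, 0.201]
eef_rot: [0.007, 1.0, 0.001, -0.001]
wrist_force: [0.4, -0.3, -0.1]
finger_gap: 0.0641
finger_force: 0.0
```

```bash
python3 b.py w4 dock:0 pallet:.058 nest0:.08 clamp_hinge:.089 clamp_knob:.115 solder_reel:.035; python3 -c "
from h import *
p=manip.snapshot('top')
for n,z in(('clamp_knob',.115),('solder_reel',.035),('clamp_hinge',.089),('nest0',.08)):
  for x in manip.tip_of(p,n)[:4]:print(n,x['conf'],atz(p,x['pixel'],z))
print(manip.get_state()['ee_pos'])"
```

```text
pallet [170. 260.] 0.82 [0.52  0.172 0.058]
nest0 [112. 228.] 0.88 [0.478 0.133 0.08 ]
nest0 [125. 315.] 0.78 [0.565 0.13  0.08 ]
nest0 [207. 226.] 0.76 [0.478 0.215 0.08 ]
nest0 [216. 311.] 0.63 [0.562 0.216 0.08 ]
clamp_hinge [275. 277.] 0.82 [0.522 0.271 0.089]
solder_reel 0.67 [0.662 0.408 0.035]
clamp_hinge 0.88 [0.518 0.272 0.089]
nest0 0.89 [0.487 0.125 0.08 ]
nest0 0.82 [0.572 0.198 0.08 ]
nest0 0.76 [0.47  0.219 0.08 ]
nest0 0.69 [0.554 0.125 0.08 ]
[0.463 0.27  0.201]
```

View pics/w4.png

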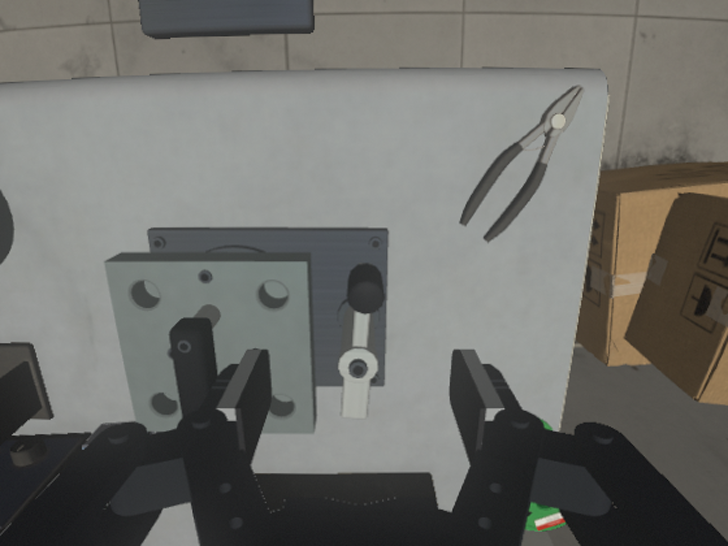

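The pallet sits flat and square in the cup. The knob (366,290) lies between the open fingers.

{"fn": "send_rows", "kwargs": {
  "moves": [
    [0,0.1,2,0,0,0,-0.5],
    [0,0,2,0,0,0,-0.5],
    [0,0,2,0,0,0,-0.5],
    [0,0,2,0,0,0,-0.5],
    [0,0,1.4,0,0,0,-0.5],
    [0,0,0,0,0,0,0],
    [0,0,0,0,0,0,1],
    [0,0,0,0,0,0,1],
    [0,0,0,0,0,0,1],
    [0,0,0,0,0,0,1]
  ]
}}

```text
clock: 14.48
ee_pos: [0.4641, 0.2723, 0.1092]
eef_rot: [0.009, 1.0, 0.001, 0.001]
wrist_force: [-1.1, 1.1, 2.5]
finger_gap: 0.018
finger_force: 58.5
```

{"fn": "send_rows", "kwargs": {
  "moves": [
    [-0.07,0.94,0,0,0,0,1],
    [-0.22,0.92,0,0,0,0,1],
    [-0.36,0.87,0,0,0,0,1],
    [-0.49,0.8,0,0,0,0,1],
    [-0.61,0.72,0,0,0,0,1],
    [-0.72,0.61,0,0,0,0,1],
    [-0.8,0.49,0,0,0,0,1],
    [-0.87,0.36,0,0,0,0,1],
    [-0.92,0.22,0,0,0,0,1],
    [-0.94,0.07,0,0,0,0,1]
  ]
}}

```text
clock: 15.32
ee_pos: [0.5245, 0.3311, 0.1088]
eef_rot: [0.009, 1.0, 0.0, -0.0]
wrist_force: [-1.6, -0.8, 5.7]
finger_gap: 0.0181
finger_force: 59.4
```

{"fn": "send_rows", "kwargs": {
  "moves": [
    [0,0,0,0,0,0,1],
    [-0.15,0,0,0,0,0,1],
    [0,0,0,0,0,0,1]
  ]
}}

```text
clock: 15.57
ee_pos: [0.5265, 0.3312, 0.1088]
eef_rot: [0.009, 1.0, 0.001, 0.001]
wrist_force: [-1.1, 0.1, 5.4]
finger_gap: 0.0177
finger_force: 59.7
```

```bash
python3 -c "
from h import *
s=manip.get_state();print(s['ee_pos'],s['wrist_force'])
t=manip.snapshot('top');save(t,'t1',(140,160,440,300),2.6)
sc=manip.snapshot('scene')
a=manip.tip_of(sc,'probe0');b=manip.tip_of(t,'probe0')
A=sorted([x['pixel'] for x in a[:4]],key=lambda u:u[0]);B=sorted([x['pixel'] for x in b[:4]],key=lambda u:u[0])
for x,y in zip(A,B):
  X=tri([(sc,x),(t,y)]);print(X,proj(t,X)-y)
"
```

```text
[0.527 0.331 0.109] [-1.057  0.109  5.352]
[ 0.49  -0.303  0.031] [-0.539  0.407]
[ 0.457 -0.354  0.048] [-0.185  0.136]
[ 0.414 -0.438  0.092] [-4.674  3.449]
```

View pics/t1.png

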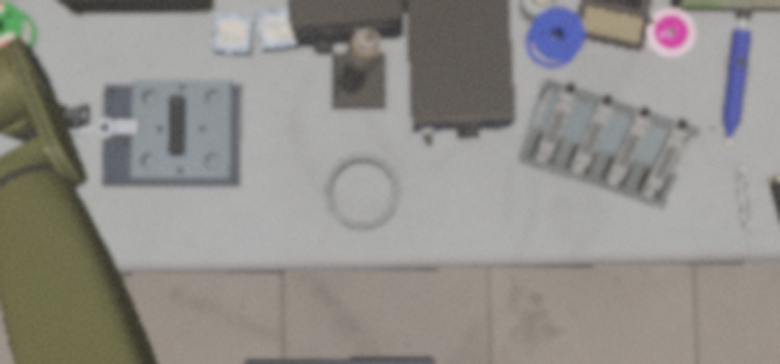

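The clamp's nose (135,127) lies over the pallet edge. I'll push on to the stop.

{"fn": "send_rows", "kwargs": {
  "moves": [
    [-0.2,0,0,0,0,0,1],
    [0,0,0,0,0,0,1]
  ]
}}

```text
clock: 15.93
ee_pos: [0.5274, 0.3312, 0.1088]
eef_rot: [0.009, 1.0, 0.001, -0.0]
wrist_force: [-3.7, 0.3, 7.3]
finger_gap: 0.0181
finger_force: 60.0
```

{"fn": "send_rows", "kwargs": {
  "moves": [
    [-0.2,0,0,0,0,0,1],
    [0,0,0,0,0,0,1]
  ]
}}

```text
clock: 16.1
ee_pos: [0.5303, 0.3312, 0.1088]
eef_rot: [0.009, 1.0, 0.001, 0.001]
wrist_force: [-0.0, 0.7, 6.1]
finger_gap: 0.0177
finger_force: 59.5
```

{"fn": "send_rows", "kwargs": {
  "moves": [
    [0,0,0,0,0,0,0.3],
    [0,0,0,0,0,0,-0.5],
    [0,0,0,0,0,0,-0.5],
    [0,0,0,0,0,0,-0.5],
    [0,0,-2,0,0,0,-0.5],
    [0,0,-3.5,0,0,0,-0.5],
    [0,0,-3.5,0,0,0,-0.5],
    [0,0,-3.5,0,0,0,-0.5],
    [0,0,-3.5,0,0,0,-0.5]
  ]
}}

```text
clock: 16.85
ee_pos: [0.5294, 0.3303, 0.2683]
eef_rot: [0.009, 1.0, -0.0, -0.0]
wrist_force: [0.8, -0.1, -0.3]
finger_gap: 0.0641
finger_force: 0.0
```

```bash
python3 -c "
from h import *
go([.36,-.34,.30],Rt(72),20)"
```

```text
20 x [ 0.31 -3.46 -0.16] [-0.    -0.     0.015] max ok True
```

{"fn": "send_rows", "kwargs": {
  "moves": [
    [0.31,-3.46,-0.16,0,0,0.015,-0.5],
    [0.31,-3.46,-0.16,0,0,0.015,-0.5],
    [0.31,-3.46,-0.16,0,0,0.015,-0.5],
    [0.31,-3.46,-0.16,0,0,0.015,-0.5],
    [0.31,-3.46,-0.16,0,0,0.015,-0.5],
    [0.31,-3.46,-0.16,0,0,0.015,-0.5],
    [0.31,-3.46,-0.16,0,0,0.015,-0.5],
    [0.31,-3.46,-0.16,0,0,0.015,-0.5],
    [0.31,-3.46,-0.16,0,0,0.015,-0.5],
    [0.31,-3.46,-0.16,0,0,0.015,-0.5]
  ]
}}

```text
clock: 17.68
ee_pos: [0.4687, -0.0127, 0.2831]
eef_rot: [0.084, 0.996, -0.0, -0.0]
wrist_force: [0.1, -0.7, -0.6]
finger_gap: 0.0639
finger_force: 0.0
```

{"fn": "send_rows", "kwargs": {
  "moves": [
    [0.31,-3.46,-0.16,0,0,0.015,-0.5],
    [0.31,-3.46,-0.16,0,0,0.015,-0.5],
    [0.31,-3.46,-0.16,0,0,0.015,-0.5],
    [0.31,-3.46,-0.16,0,0,0.015,-0.5],
    [0.31,-3.46,-0.16,0,0,0.015,-0.5],
    [0.31,-3.46,-0.16,0,0,0.015,-0.5],
    [0.31,-3.46,-0.16,0,0,0.015,-0.5],
    [0.31,-3.46,-0.16,0,0,0.015,-0.5],
    [0.31,-3.46,-0.16,0,0,0.015,-0.5],
    [0.31,-3.46,-0.16,0,0,0.015,-0.5]
  ]
}}

```text
clock: 18.52
ee_pos: [0.3577, -0.3416, 0.2991]
eef_rot: [0.159, 0.987, 0.0, -0.0]
wrist_force: [1.4, 0.2, -0.1]
finger_gap: 0.0642
finger_force: 0.0
```

{"fn": "send_rows", "kwargs": {
  "moves": [
    [0,0,0,0,0,0,-0.5],
    [0,0,0,0,0,0,-0.5]
  ]
}}

```text
clock: 18.68
ee_pos: [0.3579, -0.3412, 0.2988]
eef_rot: [0.16, 0.987, 0.0, -0.0]
wrist_force: [-0.4, 0.3, -0.0]
finger_gap: 0.0642
finger_force: 0.0
```

```bash
python3 b.py w5 rack:0 probe0:.04; python3 -c "
from h import *
s=manip.get_state();print(s['ee_pos'],s['joint_positions'])
p=manip.snapshot('wrist')
for x in manip.outline_of(p,'probe0')[:5]:
  m=x['mask'];ys,xs=np.nonzero(m);print(x['conf'],x['rect'],cv2.minAreaRect(np.c_[xs,ys].astype(np.float32)))"
```

```text
rack [274. 265.] 0.79 [ 0.495 -0.391  0.   ]
probe0 [260. 256.] 0.84 [ 0.457 -0.397  0.04 ]
probe0 [218. 253.] 0.75 [ 0.436 -0.448  0.04 ]
probe0 [336. 254.] 0.72 [ 0.486 -0.302  0.04 ]
probe0 [291. 255.] 0.7 [ 0.468 -0.358  0.04 ]
[ 0.359 -0.339  0.299] [-0.866 -0.262  1.904  0.     1.501 -2.12 ]
0.97 [283.7, 239.6, 303.2, 349.7] ((293.5, 293.5), (107.0, 17.0), 90.0)
0.79 [323.4, 242.2, 344.2, 348.3] ((333.64825439453125, 293.52069091796875), (105.52347564697266, 19.202102661132812), 86.633544921875)
0.72 [243.1, 240.5, 264.8, 346.6] ((252.6208038330078, 292.49346923828125), (18.08352279663086, 105.19127655029297), 0.9877603054046631)
0.68 [200.5, 237.8, 223.2, 346.3] ((213.98704528808594, 292.45794677734375), (17.923498153686523, 105.54766845703125), 4.68589973449707)
```

View pics/w5.png

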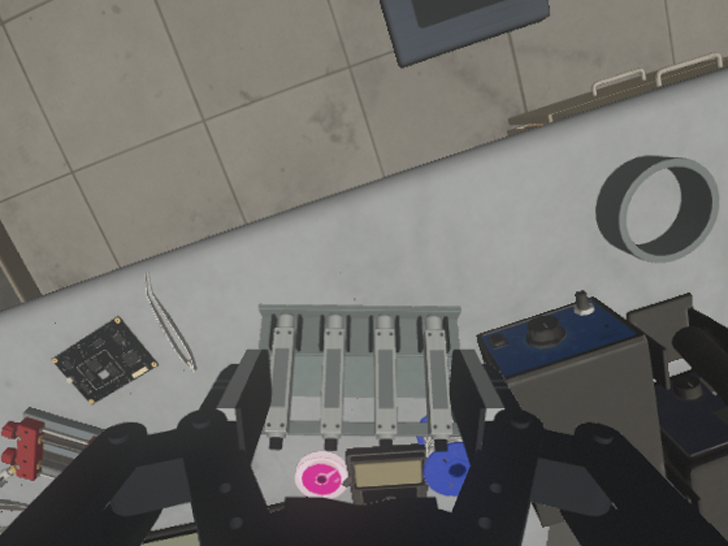

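Four probes are visible with shoulders near row 330 (columns about 284, 335, 385, 436) and black connector ends at row ~446.

```bash
cat > fit.py <<'E'
from h import *
from scipy.optimize import least_squares
def fit(w,px,ends,idx,s=None,t=None,A=[],B=[]):
    def model(v):
        S=v[:3];ya=v[3];x=np.array([np.cos(ya),np.sin(ya),0]);y=np.array([-x[1],x[0],0]);n=(-x-[0,0,1])/np.sqrt(2)
        return S,y,n
    def res(v):
        S,y,n=model(v);r=[]
        for i,u,e in zip(idx,px,ends):
            P=S+y*.05*i;r+=list(proj(w,P)-u);r+=list(proj(w,P-.114*n)-e)
        for i,u in A:r+=list(proj(s,S+y*.05*i)-u)
        for i,u in B:r+=list(proj(t,S+y*.05*i)-u)
        return r
    o=least_squares(res,[.46,-.38,.045,np.radians(-18)],loss="soft_l1",f_scale=2)
    S,y,n=model(o.x);return o,S,y,n,np.array(res(o.x)).reshape(-1,2)
E
python3 - <<'E'
from fit import *
w=manip.snapshot("wrist");s=manip.snapshot("scene");t=manip.snapshot("top")
idx=[-1.5,-.5,.5,1.5]
px=sorted([x["pixel"] for x in manip.tip_of(w,"probe0")[:4]],key=lambda u:u[0])
ends=[np.array(e)/1.3 for e in((275,447),(329,447),(387,445),(439,443))]
A=sorted([x["pixel"] for x in manip.tip_of(s,"probe0")[:4]],key=lambda u:-u[0])
B=sorted([x["pixel"] for x in manip.tip_of(t,"probe0")[:4]],key=lambda u:-u[0])
print(A,B)
for k in range(2):
  o,S,y,n,r=fit(w,px,ends,idx,s,t,list(zip(idx,A)) if k and len(A)==4 else [],list(zip(idx,B)) if k and len(B)==4 else [])
  print(o.x,np.degrees(o.x[3]),o.cost);print(r.T)
  for i in idx:print(i,S+y*.05*i)
E
```

```text
[[368.4, 294.3], [352.9, 282.0], [339.7, 272.0], [326.8, 265.9]] [[393.4, 230.6], [378.8, 226.7], [361.3, 221.2], [349.3, 217.0]]
[ 0.465 -0.377  0.031 -0.304] -17.423471173333866 18.146416692548826
[[-0.878  1.267 -1.175  1.442  4.743 -1.299 -4.685  0.502]
 [-0.002 -0.321 -1.259 -0.499  0.123  0.617 -0.153  1.491]]
-1.5 [ 0.442 -0.448  0.031]
-0.5 [ 0.457 -0.4    0.031]
0.5 [ 0.472 -0.353  0.031]
1.5 [ 0.487 -0.305  0.031]
[ 0.463 -0.376  0.035 -0.304] -17.408980845722667 41.398330673608626
[[-1.409  0.633 -1.395  1.198  4.839 -1.148 -4.275  1.047 -2.504  0.34
   1.396  2.633 -4.046 -3.275  0.388 -1.45 ]
 [-0.25   0.242 -1.52   0.058 -0.149  1.163 -0.438  2.018 -1.224  1.832
   2.96   0.541 -0.493 -0.62   0.853  1.026]]
-1.5 [ 0.44  -0.448  0.035]
-0.5 [ 0.455 -0.4    0.035]
0.5 [ 0.47  -0.352  0.035]
1.5 [ 0.485 -0.305  0.035]
```

```bash
python3 - <<'E'
from h import *
w=manip.snapshot("wrist");s=manip.snapshot("scene")
save(w,"w6",(180,220,440,380),3)
for u in((532,262),(532,258)):
  X=tri([(w,np.array((480,336))/1.3),(s,np.array(u)/2.6+[120,140])]);print(X,proj(w,X)*1.3)
f=cv2.imread("pics/s0.png")[200:320,280:420];cv2.imwrite("pics/s0d.png",cv2.resize(f,None,fx=4.5,fy=4.5,interpolation=2))
E
```

```text
[ 0.468 -0.281  0.127] [472.07  349.132]
[ 0.463 -0.283  0.136] [471.426 350.137]
```

View pics/w6.png

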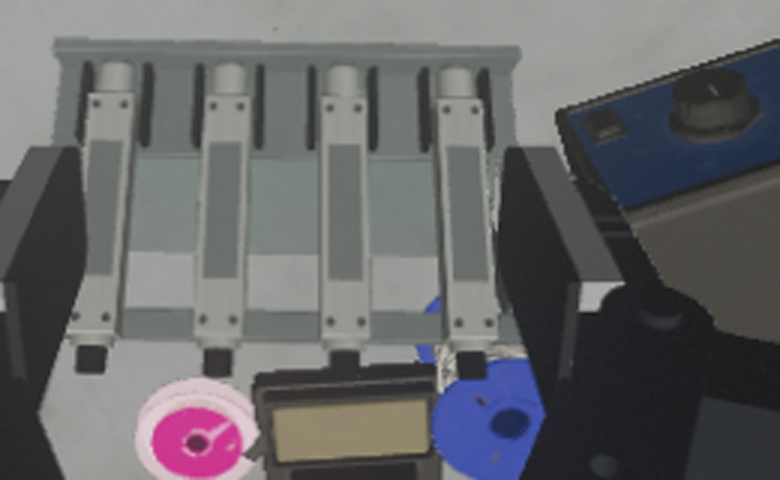

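The crop shows body shoulders at (112,95), (228,95), (345,95) and (460,98), connector ends at rows 365-378, and the instrument box corner at (557,112) beside the rightmost probe.

```bash
python3 - <<'E'
from fit import *
w=manip.snapshot("wrist");s=manip.snapshot("scene");t=manip.snapshot("top")
c=lambda u:np.array(u)/3+[180,220]
px=[c(u) for u in((112,95),(228,95),(345,95),(460,98))];ends=[c(u) for u in((90,373),(217,376),(344,365),(470,378))]
o,S,y,n,r=fit(w,px,ends,[-1.5,-.5,.5,1.5]);print(o.x,o.cost);print(r.T)
for i in(-1.5,-.5,.5,1.5):print(i,S+y*.05*i,"grasp65",S+y*.05*i-.065*n)
for z in(.1,.12,.14,.16):
  print(z,"wrist corner",atz(w,c((557,112)),z),atz(w,c((625,210)),z),"top",atz(t,np.array((513,122))/2.6+[140,160],z), "scene px",proj(s,atz(w,c((557,112)),z))*1-[280,200])
E
```

```text
[ 0.459 -0.376  0.041 -0.333] 7.191944943537915
[[ 0.288 -0.635 -0.093 -0.027 -0.761  0.661 -0.89   1.506]
 [-0.376 -0.79   0.219 -0.989  0.754  3.219  0.227 -0.835]]
-1.5 [ 0.434 -0.447  0.041] grasp65 [ 0.478 -0.462  0.087]
-0.5 [ 0.451 -0.399  0.041] grasp65 [ 0.494 -0.414  0.087]
0.5 [ 0.467 -0.352  0.041] grasp65 [ 0.511 -0.367  0.087]
1.5 [ 0.484 -0.305  0.041] grasp65 [ 0.527 -0.32   0.087]
0.1 wrist corner [ 0.471 -0.272  0.1  ] [ 0.521 -0.256  0.1  ] top [ 0.517 -0.262  0.1  ] scene px [38.186 47.876]
0.12 wrist corner [ 0.46  -0.275  0.12 ] [ 0.507 -0.26   0.12 ] top [ 0.515 -0.26   0.12 ] scene px [37.15  44.649]
0.14 wrist corner [ 0.449 -0.277  0.14 ] [ 0.493 -0.263  0.14 ] top [ 0.513 -0.258  0.14 ] scene px [36.088 41.338]
0.16 wrist corner [ 0.438 -0.28   0.16 ] [ 0.479 -0.267  0.16 ] top [ 0.51  -0.256  0.16 ] scene px [34.997 37.941]
```

View pics/s0d.png

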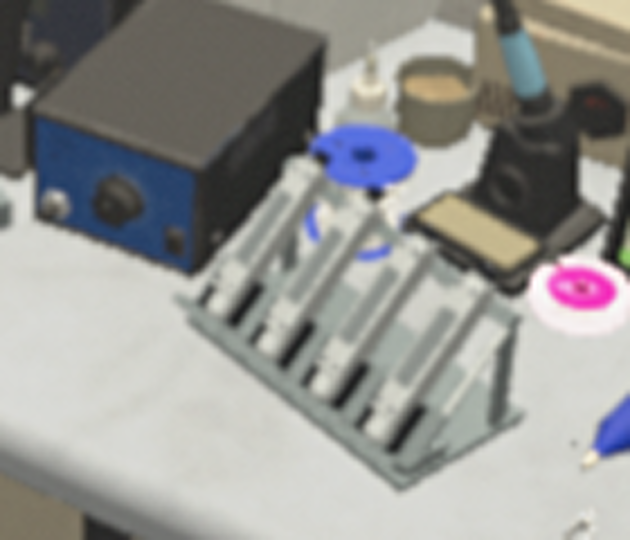

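```bash
python3 -c "
from h import *
go([.528,-.320,.16],Rt(71.7),8)"
```

```text
8 x [-1.93  0.9   1.74] [-0.  0.  0.] max ok True
```

{"fn": "send_rows", "kwargs": {
  "moves": [
    [-1.93,0.9,1.74,0,0,0,0],
    [-1.93,0.9,1.74,0,0,0,0.05],
    [-1.93,0.9,1.74,0,0,0,0.05],
    [-1.93,0.9,1.74,0,0,0,0.05],
    [-1.93,0.9,1.74,0,0,0,0.05],
    [-1.93,0.9,1.74,0,0,0,0.05],
    [-1.93,0.9,1.74,0,0,0,0.05],
    [-1.93,0.9,1.74,0,0,0,0.05],
    [0,0,0,0,0,0,0.05],
    [0,0,0,0,0,0,0.05]
  ]
}}

```text
clock: 20.32
ee_pos: [0.5277, -0.3193, 0.1582]
eef_rot: [0.158, 0.987, 0.001, -0.002]
wrist_force: [-0.1, -0.0, 0.9]
finger_gap: 0.0405
finger_force: 0.0
```

```bash
python3 b.py w7 probe0:.037; python3 -c "
from h import *
s=manip.get_state();print(s['ee_pos'],s['finger_gap'])
go([.528,-.320,.064],Rt(71.7),5)"
```

```text
probe0 [ 88. 150.] 0.92 [ 0.437 -0.447  0.037]
probe0 [211. 153.] 0.79 [ 0.471 -0.355  0.037]
probe0 [280. 152.] 0.72 [ 0.487 -0.304  0.037]
[ 0.528 -0.32   0.161] 0.040190136000483365
5 x [-0.    0.01  1.94] [-0.  0.  0.] max ok True
```

View pics/w7.png

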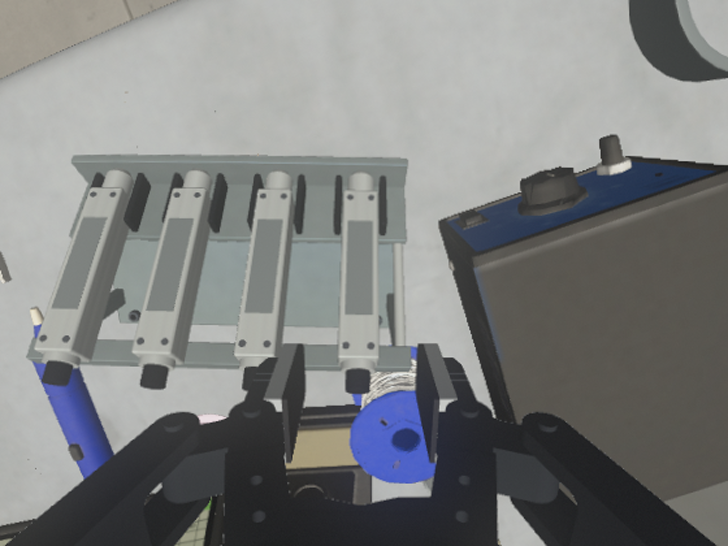

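The probe (359, 190-380) is centred between the fingers (about 362). Descending.

{"fn": "send_rows", "kwargs": {
  "moves": [
    [0,0,2.4,0,0,0,0.05],
    [0,0,2.4,0,0,0,0.05],
    [0,0,2.4,0,0,0,0.05],
    [0,0,1.6,0,0,0,0.05],
    [0,0,0.9,0,0,0,0.05],
    [0,0,0,0,0,0,0.05]
  ]
}}

```text
clock: 20.92
ee_pos: [0.5265, -0.3198, 0.062]
eef_rot: [0.159, 0.987, 0.001, -0.001]
wrist_force: [-0.3, -0.2, -1.0]
finger_gap: 0.041
finger_force: 0.0
```

{"fn": "send_rows", "kwargs": {
  "moves": [
    [0,0,0,0,0,0,0.3],
    [0,0,0,0,0,0,1],
    [0,0,0,0,0,0,1],
    [0,0,0,0,0,0,1],
    [0,0,0,0,0,0,1]
  ]
}}

```text
clock: 21.33
ee_pos: [0.5288, -0.321, 0.0655]
eef_rot: [0.158, 0.987, -0.001, 0.001]
wrist_force: [-2.4, 0.3, 6.0]
finger_gap: 0.0192
finger_force: 59.2
```

```bash
python3 b.py w8 probe0:.037; python3 -c "
from h import *
s=manip.get_state();print(s['ee_pos'],s['finger_gap'],s['wrist_force'])"
```

```text
probe0 [280. 177.] 0.68 [ 0.488 -0.306  0.037]
probe0 [178. 174.] 0.56 [ 0.47  -0.355  0.037]
[ 0.529 -0.321  0.065] 0.018832224788013652 [-2.531  0.664  6.36 ]
```

View pics/w8.png

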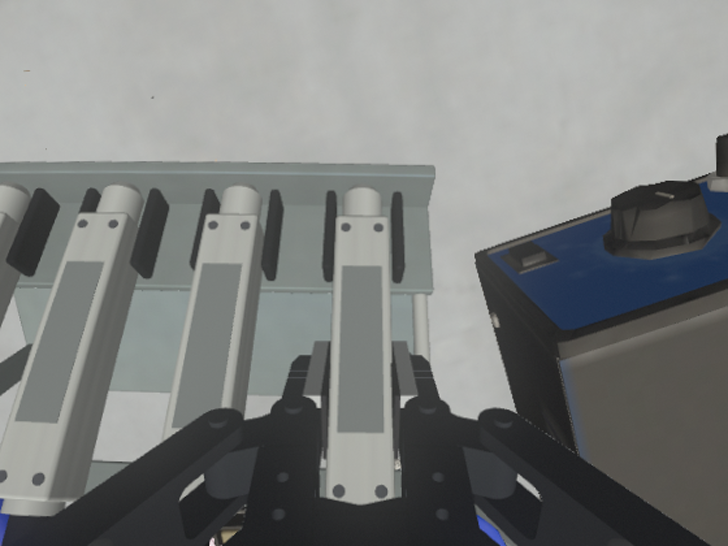

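The probe is gripped squarely, about 63 mm behind its shoulder. Next I'll lift it straight up, then turn it upright on the way to the far-left nest.

```bash
cat > pl.py <<'E'
from h import *
REL=np.array([.0445,0,.0255])
def tcp(sh,R,rel=REL): return np.array(sh)-R@rel
NE={"fl":(.5632,.2151),"fr":(.5618,.1311),"nl":(.4792,.2165),"nr":(.4778,.1325)}
def carry(nest,z=.20,a=95,rel=REL,lift=.12):
    s=manip.get_state();p=s["ee_pos"];R=Ro.from_quat(s["eef_rot"]).as_matrix()
    q=p+[0,0,lift];go(q,R,5)
    R1=Rt(82,22);w=tcp([.42,-.06,.215],R1,rel);go(w,R1,9,q,R)
    R2=Rt(a,45);x=tcp([*NE[nest],z],R2,rel);go(x,R2,9,w,R1);print("final",x)
if __name__=="__main__":
    import sys
    carry(sys.argv[1])
E
python3 pl.py fl
```

```text
5 x [-0.01 -0.   -2.4 ] [0. 0. 0.] max ok True
9 x [ 1.37  2.58 -1.02] [-0.004 -0.042 -0.019] max ok True
9 x [-1.04  3.18  0.76] [-0.014 -0.044 -0.021] max ok True
final [0.577 0.216 0.249]
```

{"fn": "send_rows", "kwargs": {
  "moves": [
    [0,0,-1.2,0,0,0,1],
    [0,0,-2.4,0,0,0,1],
    [0,0,-2.8,0,0,0,1],
    [0,0,-2.8,0,0,0,1],
    [0,0,-2.8,0,0,0,1],
    [1.37,2.58,-1.02,-0.004,-0.042,-0.019,1],
    [1.37,2.58,-1.02,-0.004,-0.042,-0.019,1],
    [1.37,2.58,-1.02,-0.004,-0.042,-0.019,1],
    [1.37,2.58,-1.02,-0.004,-0.042,-0.019,1]
  ]
}}

```text
clock: 22.18
ee_pos: [0.5023, -0.2039, 0.2223]
eef_rot: [0.12, 0.989, -0.005, 0.086]
wrist_force: [0.0, 0.4, -1.0]
finger_gap: 0.0192
finger_force: 58.5
```

{"fn": "send_rows", "kwargs": {
  "moves": [
    [1.37,2.58,-1.02,-0.004,-0.042,-0.019,1],
    [1.37,2.58,-1.02,-0.004,-0.042,-0.019,1],
    [1.37,2.58,-1.02,-0.004,-0.042,-0.019,1],
    [1.37,2.58,-1.02,-0.004,-0.042,-0.019,1],
    [1.37,2.58,-1.02,-0.004,-0.042,-0.019,1]
  ]
}}

```text
clock: 22.6
ee_pos: [0.4503, -0.062, 0.2553]
eef_rot: [0.071, 0.979, -0.012, 0.19]
wrist_force: [-0.4, 1.2, -0.7]
finger_gap: 0.0191
finger_force: 58.5
```

{"fn": "send_rows", "kwargs": {
  "moves": [
    [-1.04,3.18,0.76,-0.014,-0.044,-0.021,1],
    [-1.04,3.18,0.76,-0.014,-0.044,-0.021,1],
    [-1.04,3.18,0.76,-0.014,-0.044,-0.021,1],
    [-1.04,3.18,0.76,-0.014,-0.044,-0.021,1],
    [-1.04,3.18,0.76,-0.014,-0.044,-0.021,1],
    [-1.04,3.18,0.76,-0.014,-0.044,-0.021,1],
    [-1.04,3.18,0.76,-0.014,-0.044,-0.021,1],
    [-1.04,3.18,0.76,-0.014,-0.044,-0.021,1],
    [-1.04,3.18,0.76,-0.014,-0.044,-0.021,1]
  ]
}}

```text
clock: 23.35
ee_pos: [0.578, 0.2192, 0.2496]
eef_rot: [-0.037, 0.924, 0.019, 0.38]
wrist_force: [-0.5, -1.4, -0.3]
finger_gap: 0.0193
finger_force: 58.6
```

{"fn": "send_rows", "kwargs": {
  "moves": [
    [0,0,0,0,0,0,1],
    [0,0,0,0,0,0,1]
  ]
}}

```text
clock: 23.52
ee_pos: [0.5773, 0.2187, 0.2484]
eef_rot: [-0.038, 0.925, 0.018, 0.378]
wrist_force: [0.2, -0.1, -1.3]
finger_gap: 0.019
finger_force: 58.9
```

```bash
cat > m.py <<'E'
from pl import *
s=manip.get_state();R=Ro.from_quat(s["eef_rot"]).as_matrix();P=s["ee_pos"]
print("tcp",P,"tool z",R[:,2],"x",R[:,0],"gap",s["finger_gap"],"F",s["wrist_force"],"est shoulder",P+R@REL,"axis",R@np.array([.707,0,.707]),s["joint_positions"])
w=manip.snapshot("wrist")
for x in manip.tip_of(w,"nest0")[:5]:print("nest",round(x["conf"],2),atz(w,x["pixel"],.08))
for n in manip.tip_of(w,"probe0")[:3]:
    c,d=ray(w,n["pixel"]);cl=R.T@(c-P);dl=R.T@d;k=-cl[1]/dl[1] if abs(dl[1])>.02 else np.nan
    # point on ray at tool depth nearest to expected axis (plane x-z): intersect with line x-z = .019 i.e. probe axis through grasp (0,-.019)
    t=(cl[0]-cl[2]-.019)/(dl[2]-dl[0]);q=cl+dl*t;print("shoulder px",np.round(n["pixel"]),round(n["conf"],2),"tool",q,"world",P+R@q)
for x in manip.outline_of(w,"probe0")[:2]:
    ys,xs=np.nonzero(x["mask"]);print("mask",round(x["conf"],2),x["rect"],cv2.fitLine(np.c_[xs,ys].astype(np.float32),cv2.DIST_HUBER,0,.01,.01).ravel())
print("proj axis px",proj(w,P+R@REL),proj(w,P+R@(REL+.018*np.array([.707,0,.707]))),proj(w,P+R@(REL-.05*np.array([.707,0,.707]))))
E
python3 m.py
```

```text
tcp [0.577 0.219 0.248] tool z [ 0.698  0.062 -0.714] x [-0.711 -0.057 -0.701] gap 0.018984533920627565 F [ 0.161 -0.134 -1.298] est shoulder [0.563 0.218 0.199] axis [-0.01   0.004 -1.   ] [ 0.359 -0.333  2.176 -0.354  0.569 -1.068]
nest 0.76 [0.563 0.214 0.08 ]
nest 0.61 [0.563 0.132 0.08 ]
shoulder px [277. 176.] 0.86 tool [ 0.045 -0.     0.026] world [0.563 0.218 0.198]
mask 0.85 [251.2, 141.4, 303.8, 389.7] [  0.001  -1.    277.005 266.872]
proj axis px [277.746 176.684] [277.688 148.143] [277.933 272.499]
```

```bash
cat > dn.py <<'E'
from pl import *
import sys
x,y,z,n=map(float,sys.argv[1:5]);a=float(sys.argv[5]) if len(sys.argv)>5 else 95
R=Rt(a,45);go(tcp([x,y,z],R),R,int(n))
R=Ro.from_quat(manip.get_state()["eef_rot"]).as_matrix();print("1cm world down/x/y in tool",R.T@np.array([0,0,-1]),R.T@np.array([1,0,0]),R.T@np.array([0,1,0]))
E
python3 dn.py .563 .2147 .108 5
```

```text
5 x [ 1.32 -0.01  1.28] [-0.    -0.001 -0.002] max ok True
1cm world down/x/y in tool [ 0.702 -0.005  0.712] [-0.71  -0.08   0.699] [-0.053  0.997  0.06 ]
```

{"fn": "send_rows", "kwargs": {
  "moves": [
    [1.32,-0.01,1.28,0,-0.001,-0.002,1],
    [1.32,-0.01,1.28,0,-0.001,-0.002,1],
    [1.32,-0.01,1.28,0,-0.001,-0.002,1],
    [1.32,-0.01,1.28,0,-0.001,-0.002,1],
    [1.32,-0.01,1.28,0,-0.001,-0.002,1],
    [0,0,0,0,0,0,1],
    [0,0,0,0,0,0,1]
  ]
}}

```text
clock: 24.3
ee_pos: [0.5757, 0.2156, 0.156]
eef_rot: [-0.041, 0.924, 0.015, 0.38]
wrist_force: [0.8, -0.2, -0.4]
finger_gap: 0.0193
finger_force: 58.9
```

```bash
python3 m.py; python3 dn.py .563 .2147 .09 3
```

```text
tcp [0.576 0.216 0.156] tool z [ 0.701  0.06  -0.71 ] x [-0.707 -0.063 -0.704] gap 0.019316503395524376 F [ 0.838 -0.221 -0.398] est shoulder [0.562 0.214 0.107] axis [-0.004 -0.003 -1.   ] [ 0.355 -0.226  2.261 -0.517  0.391 -0.896]
nest 0.78 [0.562 0.213 0.08 ]
nest 0.58 [0.564 0.13  0.08 ]
shoulder px [281. 176.] 0.77 tool [0.045 0.002 0.026] world [0.562 0.216 0.106]
mask 0.77 [251.2, 139.8, 304.5, 391.8] [  0.006  -1.    277.277 266.87 ]
proj axis px [277.778 176.665] [277.721 148.127] [277.965 272.472]
3 x [ 0.5  -0.03  0.45] [0. 0. 0.] max ok True
1cm world down/x/y in tool [0.708 0.001 0.706] [-0.704 -0.088  0.705] [-0.063  0.996  0.062]
```

{"fn": "send_rows", "kwargs": {
  "moves": [
    [0.46,0.02,0.46,0,0,0,1],
    [0.46,0,0.46,0,0,0,1],
    [0.46,0,0.46,0,0,0,1],
    [0,0,0,0,0,0,1]
  ]
}}

```text
clock: 24.83
ee_pos: [0.5749, 0.2165, 0.1347]
eef_rot: [-0.041, 0.924, 0.015, 0.38]
wrist_force: [0.5, 0.4, -1.0]
finger_gap: 0.019
finger_force: 58.9
```

```bash
python3 m.py; python3 dn.py .563 .2147 .08 3
```

```text
tcp [0.575 0.217 0.135] tool z [ 0.7    0.06  -0.711] x [-0.708 -0.065 -0.703] gap 0.018971096928756807 F [ 0.482  0.404 -0.97 ] est shoulder [0.561 0.215 0.085] axis [-0.006 -0.003 -1.   ] [ 0.358 -0.192  2.273 -0.577  0.353 -0.831]
nest 0.87 [0.48  0.217 0.08 ]
nest 0.8 [0.565 0.13  0.08 ]
nest 0.62 [0.564 0.215 0.08 ]
shoulder px [279. 173.] 0.82 tool [0.046 0.001 0.027] world [0.561 0.216 0.083]
mask 0.92 [249.9, 158.4, 303.4, 391.7] [  0.     -1.    277.    273.586]
proj axis px [277.808 176.653] [277.747 148.114] [278.006 272.462]
3 x [ 0.18 -0.04  0.19] [-0.    -0.001  0.001] max ok True
1cm world down/x/y in tool [0.705 0.002 0.709] [-0.706 -0.089  0.703] [-0.064  0.996  0.061]
```

{"fn": "send_rows", "kwargs": {
  "moves": [
    [0.18,0,0.2,0,0,0,1],
    [0.18,0,0.2,0,0,0,1],
    [0.1,0,0.12,0,0,0,1],
    [0,0,0,0,0,0,1]
  ]
}}

```text
clock: 25.37
ee_pos: [0.5767, 0.2171, 0.1309]
eef_rot: [-0.041, 0.923, 0.016, 0.381]
wrist_force: [-2.6, -0.9, 2.4]
finger_gap: 0.0193
finger_force: 59.6
```

{"fn": "send_rows", "kwargs": {
  "moves": [
    [0.1,0,0.1,0,0,0,1],
    [0,0,0,0,0,0,1]
  ]
}}

```text
clock: 25.53
ee_pos: [0.5772, 0.2173, 0.1307]
eef_rot: [-0.041, 0.923, 0.016, 0.382]
wrist_force: [-6.0, -1.1, 6.4]
finger_gap: 0.0196
finger_force: 60.1
```

```bash
python3 m.py
```

```text
tcp [0.577 0.217 0.131] tool z [ 0.704  0.062 -0.707] x [-0.704 -0.064 -0.707] gap 0.019560141417429688 F [-5.986 -1.06   6.406] est shoulder [0.564 0.216 0.081] axis [-0.    -0.001 -1.   ] [ 0.357 -0.18   2.274 -0.605  0.338 -0.801]
nest 0.95 [0.48  0.218 0.08 ]
nest 0.91 [0.563 0.131 0.08 ]
nest 0.74 [0.564 0.215 0.08 ]
shoulder px [279. 174.] 0.63 tool [0.046 0.    0.027] world [0.564 0.216 0.08 ]
mask 0.66 [253.8, 159.9, 304.6, 391.3] [  0.     -1.    277.007 275.288]
mask 0.26 [318.2, 0.0, 558.4, 250.1] [  0.888   0.459 443.783 129.693]
proj axis px [277.794 176.653] [277.737 148.114] [277.978 272.46 ]
```

{"fn": "send_rows", "kwargs": {
  "moves": [
    [-0.05,0,-0.1,0,0,0,0.5],
    [0,0,0,0,0,0,0.05],
    [0,0,0,0,0,0,0.05],
    [0,0,0,0,0,0,0.05],
    [0,0,-1.0,0,0,0,0.05],
    [0,0,-2.5,0,0,0,0.05],
    [0,0,-3,0,0,0,0.05],
    [0,0,-3,0,0,0,0.05],
    [0,0,-3,0,0,0,0.05],
    [0,0,-1,0,0,0,0.05]
  ]
}}

```text
clock: 26.57
ee_pos: [0.4807, 0.2092, 0.2298]
eef_rot: [-0.041, 0.922, 0.017, 0.384]
wrist_force: [0.0, -0.4, -1.0]
finger_gap: 0.0408
finger_force: 0.0
```

```bash
cat > v.py <<'E'
from pl import *
import sys
# check standing probes & rack probes from scene/top; args nests
s=manip.snapshot("scene");t=manip.snapshot("top");w=manip.snapshot("wrist")
st=manip.get_state();print("tcp",st["ee_pos"])
for nm,p in(("scene",s),("top",t),("wrist",w)):
    pr=[(np.round(x["pixel"]),round(x["conf"],2)) for x in manip.tip_of(p,"probe0")[:5]]
    print(nm,"tips",pr)
    for x in manip.outline_of(p,"probe0")[:5]:
        ys,xs=np.nonzero(x["mask"]);c=np.array([xs.mean(),ys.mean()]);print("   mask",round(x["conf"],2),np.round(x["rect"]),np.round(c))
    for k in sys.argv[1:]:
        n=np.array([*NE[k],.08]);print("   exp",k,[np.round(proj(p,n+[0,0,h])) for h in(0,.1,.114)])
S=np.array([.459,-.376,.038]);ya=-.32;y=np.array([-np.sin(ya),np.cos(ya),0])
for i in(-1.5,-.5,.5,1.5):print("rack exp",i,np.round(proj(s,S+y*.05*i)),np.round(proj(t,S+y*.05*i)))
for n in("rack","pallet"):
  a=manip.tip_of(s,n);b=manip.tip_of(t,n)
  if a and b:print(n,tri([(s,a[0]["pixel"]),(t,b[0]["pixel"])]))
E
python3 v.py fl
```

```text
tcp [0.481 0.209 0.227]
scene tips [(array([368., 290.]), 0.85), (array([339., 274.]), 0.71), (array([353., 282.]), 0.56), (array([212., 191.]), 0.55)]
   mask 0.9 [364. 257. 388. 299.] [375. 278.]
   mask 0.85 [349. 248. 378. 288.] [363. 268.]
   mask 0.61 [203. 161. 215. 188.] [209. 174.]
   mask 0.56 [171. 172. 242. 237.] [204. 214.]
   mask 0.54 [186. 185. 238. 222.] [212. 202.]
   exp fl [array([211., 192.]), array([208., 166.]), array([208., 163.])]
top tips [(array([391., 230.]), 0.61), (array([380., 227.]), 0.56), (array([361., 224.]), 0.55), (array([196., 196.]), 0.53)]
   mask 0.5 [389. 203. 402. 232.] [396. 220.]
   mask 0.47 [190. 193. 201. 200.] [194. 194.]
   mask 0.44 [359. 199. 373. 226.] [367. 211.]
   exp fl [array([196., 197.]), array([191., 193.]), array([190., 192.])]
wrist tips [(array([277., 140.]), 0.76)]
   mask 0.77 [264. 133. 291. 270.] [276. 198.]
   mask 0.68 [399. 136. 464. 211.] [430. 181.]
   mask 0.55 [116.   2. 330. 174.] [223.  74.]
   exp fl [array([276., 141.]), array([275., 246.]), array([275., 263.])]
rack exp -1.5 [365. 293.] [389. 231.]
rack exp -0.5 [353. 284.] [376. 227.]
rack exp 0.5 [341. 275.] [362. 223.]
rack exp 1.5 [329. 266.] [348. 219.]
rack [ 0.483 -0.391  0.014]
pallet [0.534 0.18  0.044]
```

```bash
cat > ret.py <<'E'
from pl import *
import sys
x,y=float(sys.argv[1]),float(sys.argv[2])
R1=Rt(82,22);w=np.array([.42,-.06,.27]);go(w,R1,9);go([x,y,.165],Rt(71.7),10,w,R1)
E
python3 ret.py .512 -.3675
```

```text
9 x [ 0.24 -2.99 -0.8 ] [0.014 0.044 0.021] max ok True
10 x [-1.33 -2.82  1.35] [0.003 0.038 0.018] max ok True
```

{"fn": "send_rows", "kwargs": {
  "moves": [
    [0.24,-2.99,-0.8,0.014,0.044,0.021,0.05],
    [0.24,-2.99,-0.8,0.014,0.044,0.021,0.05],
    [0.24,-2.99,-0.8,0.014,0.044,0.021,0.05],
    [0.24,-2.99,-0.8,0.014,0.044,0.021,0.05],
    [0.24,-2.99,-0.8,0.014,0.044,0.021,0.05],
    [0.24,-2.99,-0.8,0.014,0.044,0.021,0.05],
    [0.24,-2.99,-0.8,0.014,0.044,0.021,0.05],
    [0.24,-2.99,-0.8,0.014,0.044,0.021,0.05],
    [0.24,-2.99,-0.8,0.014,0.044,0.021,0.05]
  ]
}}

```text
clock: 27.97
ee_pos: [0.4192, -0.0612, 0.2715]
eef_rot: [0.068, 0.979, -0.015, 0.191]
wrist_force: [0.9, -0.8, -0.3]
finger_gap: 0.0411
finger_force: 0.0
```

{"fn": "send_rows", "kwargs": {
  "moves": [
    [-1.33,-2.82,1.35,0.003,0.038,0.018,0.05],
    [-1.33,-2.82,1.35,0.003,0.038,0.018,0.05],
    [-1.33,-2.82,1.35,0.003,0.038,0.018,0.05],
    [-1.33,-2.82,1.35,0.003,0.038,0.018,0.05],
    [-1.33,-2.82,1.35,0.003,0.038,0.018,0.05],
    [-1.33,-2.82,1.35,0.003,0.038,0.018,0.05],
    [-1.33,-2.82,1.35,0.003,0.038,0.018,0.05],
    [-1.33,-2.82,1.35,0.003,0.038,0.018,0.05],
    [-1.33,-2.82,1.35,0.003,0.038,0.018,0.05],
    [-1.33,-2.82,1.35,0.003,0.038,0.018,0.05]
  ]
}}

```text
clock: 28.8
ee_pos: [0.5133, -0.3695, 0.1654]
eef_rot: [0.159, 0.987, 0.001, 0.002]
wrist_force: [0.5, -0.2, 1.3]
finger_gap: 0.0407
finger_force: 0.0
```

{"fn": "send_rows", "kwargs": {
  "moves": [
    [0,0,0,0,0,0,0.05],
    [0,0,0,0,0,0,0.05]
  ]
}}

```text
clock: 28.97
ee_pos: [0.5124, -0.3684, 0.1633]
eef_rot: [0.159, 0.987, 0.002, 0.001]
wrist_force: [0.4, 0.6, 0.2]
finger_gap: 0.0401
finger_force: 0.0
```

```bash
cat > k.py <<'E'
from pl import *
s=manip.get_state();P=s["ee_pos"];R=Ro.from_quat(s["eef_rot"]).as_matrix();print("tcp",P,"z",R[:,2],"q",s["joint_positions"])
w=manip.snapshot("wrist")
for x in manip.tip_of(w,"probe0")[:4]:
    S=atz(w,x["pixel"],.040);g=S+np.array([.95,-.312,0])*.0445;print("sh",np.round(x["pixel"]),round(x["conf"],2),S,"grasp tcp",g[:2])
for x in manip.outline_of(w,"probe0")[:4]:
    ys,xs=np.nonzero(x["mask"]);v=[]
    for r in np.percentile(ys,[15,50,85]).astype(int):
        v.append(atz(w,(xs[ys==r].mean(),r),.085))
    d=v[2]-v[0];print("mask",round(x["conf"],2),np.round(x["rect"]))
E
python3 k.py; python3 -c "
from h import *
go([.512,-.3675,.0645],Rt(71.7),5)"
```

```text
tcp [ 0.512 -0.368  0.163] z [ 0.002  0.004 -1.   ] q [-0.71   0.134  1.756  0.005  1.253 -1.963]
sh [213. 150.] 0.78 [ 0.455 -0.401  0.04 ] grasp tcp [ 0.497 -0.415]
sh [275. 149.] 0.76 [ 0.469 -0.355  0.04 ] grasp tcp [ 0.511 -0.369]
sh [150. 149.] 0.7 [ 0.438 -0.449  0.04 ] grasp tcp [ 0.48  -0.463]
mask 0.93 [257. 126. 293. 298.]
mask 0.68 [104. 128. 164. 293.]
mask 0.58 [188. 128. 229. 296.]
5 x [ 0.02 -0.02  2.05] [0.001 0.001 0.   ] max ok True
```

{"fn": "send_rows", "kwargs": {
  "moves": [
    [0,0,2.4,0,0,0,0.05],
    [0,0,2.4,0,0,0,0.05],
    [0,0,2.4,0,0,0,0.05],
    [0,0,1.7,0,0,0,0.05],
    [0,0,1.0,0,0,0,0.05],
    [0,0,0,0,0,0,0.05],
    [0,0,0,0,0,0,0.3],
    [0,0,0,0,0,0,1],
    [0,0,0,0,0,0,1],
    [0,0,0,0,0,0,1]
  ]
}}

```text
clock: 29.95
ee_pos: [0.5144, -0.3681, 0.0699]
eef_rot: [0.158, 0.987, 0.0, 0.004]
wrist_force: [-1.8, 2.1, 6.3]
finger_gap: 0.019
finger_force: 59.4
```

{"fn": "send_rows", "kwargs": {
  "moves": [
    [0,0,0,0,0,0,1],
    [0,0,0,0,0,0,1]
  ]
}}

```text
clock: 30.12
ee_pos: [0.5144, -0.3681, 0.0698]
eef_rot: [0.158, 0.987, 0.0, 0.004]
wrist_force: [-1.9, 1.9, 5.9]
finger_gap: 0.0191
finger_force: 59.4
```

```bash
python3 pl.py fr; python3 m.py
```

```text
5 x [-0.02  0.   -2.4 ] [0. 0. 0.] max ok True
9 x [ 1.34  3.13 -0.96] [-0.004 -0.042 -0.02 ] max ok True
9 x [-1.06  2.24  0.76] [-0.014 -0.044 -0.021] max ok True
final [0.575 0.132 0.249]
tcp [ 0.514 -0.368  0.07 ] tool z [ 0.007 -0.    -1.   ] x [-0.95   0.313 -0.007] gap 0.019103578906086462 F [-1.941  1.899  5.907] est shoulder [ 0.472 -0.354  0.044] axis [-0.666  0.221 -0.712] [-0.708  0.229  1.817  0.005  1.089 -1.963]
shoulder px [ 88. 166.] 0.91 tool [ 0.049 -0.1    0.03 ] world [ 0.436 -0.448  0.039]
shoulder px [276. 169.] 0.67 tool [ 0.047 -0.001  0.028] world [ 0.469 -0.354  0.041]
shoulder px [184. 169.] 0.6 tool [ 0.048 -0.048  0.029] world [ 0.454 -0.399  0.041]
mask 0.79 [247.9, 135.6, 303.4, 390.1] [  0.     -1.    277.003 264.425]
mask 0.58 [127.3, 135.8, 203.9, 420.0] [  0.196  -0.981 169.363 234.242]
proj axis px [277.669 176.317] [277.609 147.769] [277.865 272.196]
```

```bash
sed -i 's/REL=np.array.*/REL=np.array([.0463,0,.0273])/; s/    carry(sys.argv\[1\])/    carry(sys.argv[1],a=float(sys.argv[2]))/' pl.py; python3 pl.py fr 80
```

```text
5 x [-0.02  0.   -2.4 ] [0. 0. 0.] max ok True
9 x [ 1.33  3.13 -0.98] [-0.004 -0.042 -0.02 ] max ok True
9 x [-0.83  2.33  0.6 ] [ 0.002 -0.045  0.003] max ok True
final [0.575 0.129 0.252]
```

{"fn": "send_rows", "kwargs": {
  "moves": [
    [0,0,-1.2,0,0,0,1],
    [0,0,-2.4,0,0,0,1],
    [0,0,-2.8,0,0,0,1],
    [0,0,-2.8,0,0,0,1],
    [0,0,-2.8,0,0,0,1],
    [1.33,3.13,-0.98,-0.004,-0.042,-0.02,1],
    [1.33,3.13,-0.98,-0.004,-0.042,-0.02,1],
    [1.33,3.13,-0.98,-0.004,-0.042,-0.02,1],
    [1.33,3.13,-0.98,-0.004,-0.042,-0.02,1]
  ]
}}

```text
clock: 31.07
ee_pos: [0.4948, -0.2311, 0.2252]
eef_rot: [0.118, 0.989, -0.005, 0.088]
wrist_force: [0.3, 0.5, -0.1]
finger_gap: 0.0195
finger_force: 58.7
```

{"fn": "send_rows", "kwargs": {
  "moves": [
    [1.33,3.13,-0.98,-0.004,-0.042,-0.02,1],
    [1.33,3.13,-0.98,-0.004,-0.042,-0.02,1],
    [1.33,3.13,-0.98,-0.004,-0.042,-0.02,1],
    [1.33,3.13,-0.98,-0.004,-0.042,-0.02,1],
    [1.33,3.13,-0.98,-0.004,-0.042,-0.02,1]
  ]
}}

```text
clock: 31.48
ee_pos: [0.4495, -0.063, 0.2569]
eef_rot: [0.067, 0.979, -0.011, 0.192]
wrist_force: [0.4, -0.3, -1.4]
finger_gap: 0.0194
finger_force: 58.7
```

{"fn": "send_rows", "kwargs": {
  "moves": [
    [-0.83,2.33,0.6,0.002,-0.045,0.003,1],
    [-0.83,2.33,0.6,0.002,-0.045,0.003,1],
    [-0.83,2.33,0.6,0.002,-0.045,0.003,1],
    [-0.83,2.33,0.6,0.002,-0.045,0.003,1],
    [-0.83,2.33,0.6,0.002,-0.045,0.003,1],
    [-0.83,2.33,0.6,0.002,-0.045,0.003,1],
    [-0.83,2.33,0.6,0.002,-0.045,0.003,1],
    [-0.83,2.33,0.6,0.002,-0.045,0.003,1],
    [-0.83,2.33,0.6,0.002,-0.045,0.003,1]
  ]
}}

```text
clock: 32.23
ee_pos: [0.5722, 0.1309, 0.2514]
eef_rot: [0.078, 0.919, -0.03, 0.385]
wrist_force: [1.0, 0.4, -1.2]
finger_gap: 0.0189
finger_force: 58.7
```

{"fn": "send_rows", "kwargs": {
  "moves": [
    [0,0,0,0,0,0,1],
    [0,0,0,0,0,0,1]
  ]
}}

```text
clock: 32.4
ee_pos: [0.5716, 0.1306, 0.2502]
eef_rot: [0.077, 0.92, -0.031, 0.383]
wrist_force: [-0.1, 0.1, 0.1]
finger_gap: 0.019
finger_force: 59.0
```

```bash
python3 m.py;python3 dn.py .5625 .1308 .108 5 80
```

```text
tcp [0.572 0.131 0.25 ] tool z [ 0.699 -0.115 -0.705] x [-0.695  0.119 -0.709] gap 0.01899097178100094 F [-0.06   0.081  0.061] est shoulder [0.558 0.133 0.198] axis [ 0.003  0.002 -1.   ] [ 0.275 -0.394  2.221 -0.525  0.644 -0.814]
nest 0.86 [0.562 0.132 0.08 ]
nest 0.68 [0.561 0.214 0.08 ]
shoulder px [403.  20.] 0.77 tool [0.137 0.088 0.118] world [0.573 0.22  0.071]
shoulder px [272. 168.] 0.68 tool [ 0.048 -0.003  0.029] world [0.558 0.13  0.195]
mask 0.77 [248.9, 137.6, 303.1, 387.9] [  0.      1.    276.938 264.508]
mask 0.72 [388.1, 0.0, 461.8, 166.5] [  0.269   0.963 421.705  81.908]
proj axis px [277.782 172.456] [277.721 144.293] [277.982 266.977]
5 x [1.24 0.   1.34] [0.001 0.001 0.   ] max ok True
1cm world down/x/y in tool [ 0.71  -0.004  0.704] [-0.693  0.169  0.7  ] [ 0.121  0.986 -0.117]
```

{"fn": "send_rows", "kwargs": {
  "moves": [
    [1.24,0,1.34,0.001,0.001,0,1],
    [1.24,0,1.34,0.001,0.001,0,1],
    [1.24,0,1.34,0.001,0.001,0,1],
    [1.24,0,1.34,0.001,0.001,0,1],
    [1.24,0,1.34,0.001,0.001,0,1],
    [0,0,0,0,0,0,1],
    [0,0,0,0,0,0,1]
  ]
}}

```text
clock: 33.18
ee_pos: [0.5751, 0.1281, 0.1585]
eef_rot: [0.08, 0.921, -0.033, 0.38]
wrist_force: [-0.3, 0.0, -1.3]
finger_gap: 0.0191
finger_force: 59.0
```

```bash
python3 m.py;python3 dn.py .562 .1312 .088 4 80
```

```text
tcp [0.575 0.128 0.158] tool z [ 0.694 -0.122 -0.709] x [-0.699  0.121 -0.705] gap 0.019106527244206105 F [-0.306  0.044 -1.252] est shoulder [0.562 0.13  0.106] axis [-0.003 -0.001 -1.   ] [ 0.27  -0.269  2.291 -0.698  0.49  -0.61 ]
nest 0.88 [0.563 0.131 0.08 ]
nest 0.77 [0.563 0.214 0.08 ]
nest 0.38 [0.558 0.181 0.08 ]
shoulder px [273. 168.] 0.77 tool [ 0.048 -0.003  0.029] world [0.561 0.128 0.104]
shoulder px [440. 118.] 0.65 tool [0.073 0.093 0.054] world [0.578 0.222 0.069]
mask 0.76 [420.4, 99.5, 527.9, 356.0] [  0.266   0.964 472.214 226.507]
mask 0.73 [248.6, 135.5, 304.0, 390.4] [  0.     -1.    277.004 264.331]
proj axis px [277.738 172.343] [277.677 144.184] [277.939 266.848]
4 x [ 0.41 -0.01  0.36] [0.001 0.    0.   ] max ok True
1cm world down/x/y in tool [ 0.708 -0.001  0.706] [-0.695  0.171  0.698] [ 0.122  0.985 -0.12 ]
```

{"fn": "send_rows", "kwargs": {
  "moves": [
    [0.36,0.1,0.35,0,0,0,1],
    [0.36,0,0.35,0,0,0,1],
    [0.36,0,0.35,0,0,0,1],
    [0.36,0,0.35,0,0,0,1],
    [0,0,0,0,0,0,1]
  ]
}}

```text
clock: 33.8
ee_pos: [0.5817, 0.1312, 0.15]
eef_rot: [0.078, 0.918, -0.032, 0.388]
wrist_force: [-7.5, -4.6, 25.4]
finger_gap: 0.019
finger_force: 61.5
```

{"fn": "send_rows", "kwargs": {
  "moves": [
    [0.2,0,0.2,0,0,0,1],
    [0.15,0,0.15,0,0,0,1],
    [0,0,0,0,0,0,1]
  ]
}}

```text
clock: 34.05
ee_pos: [0.5841, 0.1313, 0.1493]
eef_rot: [0.078, 0.916, -0.032, 0.391]
wrist_force: [-7.2, -7.5, 32.9]
finger_gap: 0.0192
finger_force: 61.8
```

{"fn": "send_rows", "kwargs": {
  "moves": [
    [0.12,0,0.12,0,0,0,1],
    [0,0,0,0,0,0,1]
  ]
}}

```text
clock: 34.22
ee_pos: [0.5849, 0.1313, 0.149]
eef_rot: [0.078, 0.916, -0.032, 0.392]
wrist_force: [-9.1, -8.9, 37.5]
finger_gap: 0.0192
finger_force: 62.4
```

```bash
python3 m.py
```

```text
tcp [0.585 0.131 0.149] tool z [ 0.714 -0.119 -0.69 ] x [-0.68   0.117 -0.724] gap 0.01919382002914467 F [-9.052 -8.9   37.499] est shoulder [0.573 0.133 0.097] axis [ 0.024 -0.002 -1.   ] [ 0.273 -0.232  2.289 -0.792  0.446 -0.515]
nest 0.69 [0.561 0.132 0.08 ]
nest 0.66 [0.563 0.214 0.08 ]
shoulder px [271. 163.] 0.9 tool [ 0.05  -0.003  0.031] world [0.572 0.13  0.091]
shoulder px [444. 116.] 0.73 tool [0.074 0.095 0.055] world [0.59  0.227 0.058]
mask 0.75 [248.3, 129.4, 305.0, 388.3] [  0.016   1.    275.754 261.097]
mask 0.65 [421.4, 103.5, 528.7, 384.3] [  0.212   0.977 472.118 242.119]
proj axis px [277.822 172.475] [277.759 144.311] [278.025 266.997]
```

{"fn": "send_rows", "kwargs": {
  "moves": [
    [-0.4,0,-0.4,0,0,0,1],
    [-0.5,0,-0.5,0,0,0,1],
    [-0.6,0,-0.6,0,0,0,1],
    [-0.5,0,-0.5,0,0,0,1],
    [0,0,0,0,0,0,1],
    [0,0,0,0,0,0,1]
  ]
}}

```text
clock: 34.92
ee_pos: [0.5752, 0.1302, 0.1605]
eef_rot: [0.079, 0.921, -0.033, 0.381]
wrist_force: [0.1, 0.8, -0.9]
finger_gap: 0.0192
finger_force: 58.5
```

```bash
python3 m.py; python3 - <<'E'
from pl import *
w=manip.snapshot("wrist");s=manip.snapshot("scene");t=manip.snapshot("top")
save(w,"w9",(180,60,440,320),2.2)
st=manip.get_state();P=st["ee_pos"];R=Ro.from_quat(st["eef_rot"]).as_matrix()
n=np.array([.707,0,.707]);sh=P+R@REL
for nm,p in(("scene",s),("top",t)):
    for x in manip.outline_of(p,"probe0")[:5]:print(nm,round(x["conf"],2),np.round(x["rect"]))
    print("exp nose,conn",proj(p,sh+R@n*.018),proj(p,sh-R@n*.114), "tips",[np.round(x["pixel"]) for x in manip.tip_of(p,"probe0")[:5]],"exp",proj(p,sh))
E
```

```text
tcp [0.575 0.13  0.16 ] tool z [ 0.696 -0.121 -0.708] x [-0.698  0.121 -0.706] gap 0.019172068920818863 F [ 0.103  0.785 -0.913] est shoulder [0.562 0.133 0.108] axis [-0.002  0.    -1.   ] [ 0.274 -0.27   2.289 -0.698  0.493 -0.608]
nest 0.88 [0.562 0.213 0.08 ]
nest 0.88 [0.562 0.131 0.08 ]
shoulder px [435. 115.] 0.82 tool [0.075 0.09  0.056] world [0.577 0.222 0.068]
shoulder px [274. 167.] 0.81 tool [ 0.049 -0.002  0.03 ] world [0.562 0.131 0.105]
mask 0.94 [249.5, 130.4, 303.3, 387.6] [  0.009   1.    276.176 261.723]
mask 0.88 [412.5, 100.8, 515.7, 353.0] [  0.232   0.973 463.135 223.948]
proj axis px [277.808 172.408] [277.744 144.246] [278.016 266.927]
scene 0.79 [348. 248. 377. 288.]
scene 0.69 [366. 260. 388. 301.]
scene 0.67 [207. 170. 215. 189.]
scene 0.53 [221. 160. 235. 197.]
exp nose,conn [229.155 196.192] [226.525 161.844] tips [array([193., 184.]), array([210., 192.]), array([354., 282.]), array([226., 191.])] exp [228.808 191.671]
top 0.73 [374. 202. 391. 231.]
top 0.58 [390. 205. 402. 235.]
top 0.38 [214. 190. 219. 195.]
exp nose,conn [220.097 196.4  ] [214.33 190.47] tips [array([380., 226.]), array([199., 198.]), array([393., 230.]), array([219., 198.]), array([161., 209.])] exp [219.365 195.647]
```

View pics/w9.png

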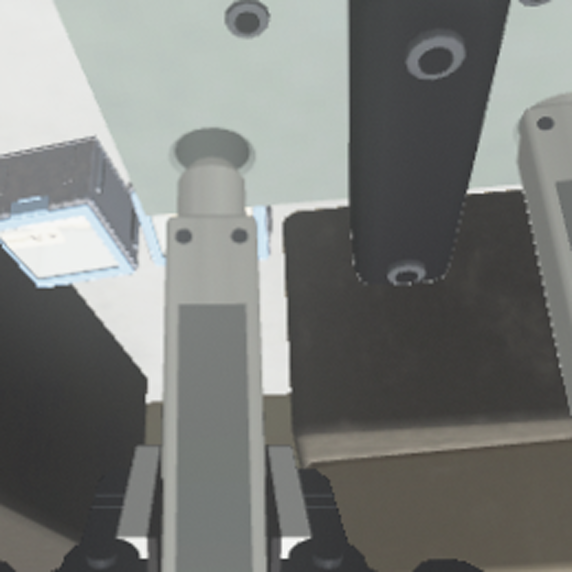

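The nose (tip at crop (211,160)) points at the nest hole (centre about (213,152)), so it is laterally aligned. What's left is the lean and the depth in the grip.

```bash
python3 - <<'E'
from pl import *
w=manip.snapshot("wrist");st=manip.get_state();P=st["ee_pos"];R=Ro.from_quat(st["eef_rot"]).as_matrix()
# nest circle projection and rows
for c in((.562,.131),(.5618,.1311)):
    pts=np.array([proj(w,np.array([c[0]+.0095*np.cos(a),c[1]+.0095*np.sin(a),.08])) for a in np.linspace(0,6.28,40)])
    q=(pts-[180,60])*2.2;print("hole crop x",q[:,0].min(),q[:,0].max(),"y",q[:,1].min(),q[:,1].max())
for d in(-4,-2,0,2,4):
  for L in(.060,.063,.066,.069):
    f=np.radians(45+d);n=np.array([np.sin(f),0,np.cos(f)]);m=np.array([np.cos(f),0,-np.sin(f)])
    sh=np.array([0,0,-.019])+L*n
    r=[(proj(w,P+R@x)[1]-60)*2.2 for x in(sh+.01*m,sh+.018*n+.007*m,sh+.018*n-.007*m)]
    tip=P+R@(sh+.018*n);print(d,L,np.round(r),"tip",tip,"axis",R@n)
E
```

```text
hole crop x 171.14740323716492 247.09282288748165 y 125.08323415515922 175.8181671806476
hole crop x 171.36233028352453 247.3849200433229 y 124.45702333401205 175.29358334885794
-4 0.06 [252. 199. 235.] tip [0.567 0.132 0.096] axis [ 0.067 -0.012 -0.998]
-4 0.063 [241. 189. 226.] tip [0.568 0.131 0.093] axis [ 0.067 -0.012 -0.998]
-4 0.066 [230. 180. 217.] tip [0.568 0.131 0.09 ] axis [ 0.067 -0.012 -0.998]
-4 0.069 [220. 171. 208.] tip [0.568 0.131 0.087] axis [ 0.067 -0.012 -0.998]
-2 0.06 [247. 192. 228.] tip [0.565 0.132 0.096] axis [ 0.033 -0.006 -0.999]
-2 0.063 [236. 182. 219.] tip [0.565 0.132 0.093] axis [ 0.033 -0.006 -0.999]
-2 0.066 [225. 172. 209.] tip [0.565 0.132 0.09 ] axis [ 0.033 -0.006 -0.999]
-2 0.069 [215. 163. 200.] tip [0.565 0.132 0.087] axis [ 0.033 -0.006 -0.999]
0 0.06 [243. 185. 221.] tip [0.562 0.132 0.096] axis [-0.001 -0.    -1.   ]
0 0.063 [232. 175. 211.] tip [0.562 0.132 0.093] axis [-0.001 -0.    -1.   ]
0 0.066 [220. 165. 201.] tip [0.562 0.132 0.09 ] axis [-0.001 -0.    -1.   ]
0 0.069 [209. 155. 192.] tip [0.562 0.132 0.087] axis [-0.001 -0.    -1.   ]
2 0.06 [239. 179. 214.] tip [0.559 0.133 0.096] axis [-0.036  0.006 -0.999]
2 0.063 [227. 168. 203.] tip [0.559 0.133 0.093] axis [-0.036  0.006 -0.999]
2 0.066 [216. 158. 193.] tip [0.559 0.133 0.09 ] axis [-0.036  0.006 -0.999]
2 0.069 [204. 147. 184.] tip [0.559 0.133 0.087] axis [-0.036  0.006 -0.999]
4 0.06 [235. 173. 207.] tip [0.557 0.133 0.096] axis [-0.07   0.012 -0.997]
4 0.063 [223. 162. 196.] tip [0.557 0.133 0.093] axis [-0.07   0.012 -0.997]
4 0.066 [211. 151. 186.] tip [0.556 0.133 0.09 ] axis [-0.07   0.012 -0.997]
4 0.069 [199. 140. 175.] tip [0.556 0.133 0.087] axis [-0.07   0.012 -0.997]
```

{"fn": "send_rows", "kwargs": {
  "moves": [
    [0.35,0,0.35,0,0,0,1],
    [0.2,0,0.2,0,0,0,1],
    [0,0,0,0,0,0,1],
    [0,0,0,0,0,0,1]
  ]
}}

```text
clock: 35.85
ee_pos: [0.5751, 0.1301, 0.1523]
eef_rot: [0.079, 0.921, -0.033, 0.38]
wrist_force: [0.4, -0.1, -0.0]
finger_gap: 0.019
finger_force: 58.5
```

{"fn": "send_rows", "kwargs": {
  "moves": [
    [0.15,0,0.15,0,0,0,1],
    [0,0,0,0,0,0,1],
    [0,0,0,0,0,0,1]
  ]
}}

```text
clock: 36.1
ee_pos: [0.5755, 0.1302, 0.1509]
eef_rot: [0.079, 0.921, -0.033, 0.381]
wrist_force: [0.3, 0.1, -0.4]
finger_gap: 0.0191
finger_force: 58.5
```

{"fn": "send_rows", "kwargs": {
  "moves": [
    [0.15,0,0.15,0,0,0,1],
    [0,0,0,0,0,0,1],
    [0,0,0,0,0,0,1]
  ]
}}

```text
clock: 36.35
ee_pos: [0.5758, 0.1303, 0.1493]
eef_rot: [0.079, 0.921, -0.033, 0.381]
wrist_force: [1.3, 0.0, 0.1]
finger_gap: 0.0188
finger_force: 58.4
```

```bash
sed -i 's/REL=np.array.*/REL=np.array([.0470,0,.0280])/' pl.py; python3 m.py
```

```text
tcp [0.576 0.13  0.149] tool z [ 0.697 -0.12  -0.707] x [-0.697  0.121 -0.707] gap 0.018848554157187714 F [1.251 0.02  0.097] est shoulder [0.563 0.133 0.096] axis [-0.  0. -1.] [ 0.274 -0.251  2.296 -0.732  0.473 -0.571]
nest 0.86 [0.562 0.214 0.08 ]
nest 0.55 [0.565 0.131 0.08 ]
shoulder px [438. 132.] 0.65 tool [0.065 0.089 0.046] world [0.578 0.221 0.07 ]
shoulder px [272. 166.] 0.63 tool [ 0.049 -0.003  0.03 ] world [0.562 0.129 0.093]
mask 0.6 [419.7, 113.4, 524.8, 383.4] [  0.23    0.973 469.762 247.087]
proj axis px [277.779 170.831] [277.718 142.817] [277.978 264.837]
```

{"fn": "send_rows", "kwargs": {
  "moves": [
    [0.2,0,0.2,0,0,0,1],
    [0,0,0,0,0,0,1],
    [0,0,0,0,0,0,1]
  ]
}}

```text
clock: 36.8
ee_pos: [0.5763, 0.1303, 0.1472]
eef_rot: [0.079, 0.92, -0.033, 0.382]
wrist_force: [4.4, -0.8, 1.5]
finger_gap: 0.0192
finger_force: 58.5
```

{"fn": "send_rows", "kwargs": {
  "moves": [
    [0.2,0,0.2,0,0,0,1],
    [0,0,0,0,0,0,1],
    [0,0,0,0,0,0,1]
  ]
}}

```text
clock: 37.05
ee_pos: [0.5754, 0.1299, 0.1429]
eef_rot: [0.079, 0.921, -0.033, 0.381]
wrist_force: [4.6, -2.3, 1.2]
finger_gap: 0.0193
finger_force: 58.4
```

{"fn": "send_rows", "kwargs": {
  "moves": [
    [-0.1,-0.03,0.1,0,0,0,1],
    [0.2,0,0.2,0,0,0,1],
    [0.15,0,0.15,0,0,0,1],
    [0,0,0,0,0,0,1]
  ]
}}

```text
clock: 37.38
ee_pos: [0.5758, 0.1294, 0.1364]
eef_rot: [0.079, 0.921, -0.033, 0.379]
wrist_force: [1.4, 0.3, -2.4]
finger_gap: 0.0191
finger_force: 58.6
```

{"fn": "send_rows", "kwargs": {
  "moves": [
    [0.15,0,0.15,0,0,0,1],
    [0.1,0,0.1,0,0,0,1],
    [0,0,0,0,0,0,1]
  ]
}}

```text
clock: 37.63
ee_pos: [0.5767, 0.1296, 0.1346]
eef_rot: [0.079, 0.921, -0.033, 0.381]
wrist_force: [-0.8, -0.9, 0.4]
finger_gap: 0.0193
finger_force: 59.0
```

{"fn": "send_rows", "kwargs": {
  "moves": [
    [0.12,0,0.12,0,0,0,1],
    [0.08,0,0.08,0,0,0,1],
    [0,0,0,0,0,0,1]
  ]
}}

```text
clock: 37.88
ee_pos: [0.5781, 0.13, 0.1342]
eef_rot: [0.079, 0.92, -0.033, 0.382]
wrist_force: [-3.0, -1.3, 7.1]
finger_gap: 0.0191
finger_force: 59.8
```

```bash
python3 m.py
```

```text
tcp [0.578 0.13  0.134] tool z [ 0.698 -0.12  -0.706] x [-0.695  0.121 -0.709] gap 0.019126593123375786 F [-2.967 -1.29   7.12 ] est shoulder [0.565 0.132 0.081] axis [ 0.002  0.    -1.   ] [ 0.272 -0.221  2.302 -0.785  0.444 -0.513]
nest 0.91 [0.478 0.131 0.08 ]
nest 0.9 [0.563 0.214 0.08 ]
nest 0.9 [0.561 0.13  0.08 ]
shoulder px [446. 153.] 0.83 tool [0.055 0.091 0.036] world [0.58  0.221 0.069]
shoulder px [274. 166.] 0.59 tool [ 0.049 -0.002  0.03 ] world [0.565 0.13  0.078]
mask 0.96 [247.7, 150.1, 305.9, 386.4] [  0.012   1.    276.232 270.694]
mask 0.73 [424.2, 138.7, 541.1, 405.8] [  0.271   0.963 479.251 268.748]
proj axis px [277.778 170.793] [277.716 142.782] [277.982 264.789]
```

{"fn": "send_rows", "kwargs": {
  "moves": [
    [-0.1,0,-0.1,0,0,0,0.5],
    [0,0,0,0,0,0,0.05],
    [0,0,0,0,0,0,0.05],
    [0,0,0,0,0,0,0.05],
    [0,0,-1.0,0,0,0,0.05],
    [0,0,-2.5,0,0,0,0.05],
    [0,0,-3,0,0,0,0.05],
    [0,0,-3,0,0,0,0.05],
    [0,0,-3,0,0,0,0.05],
    [0,0,-1,0,0,0,0.05]
  ]
}}

```text
clock: 38.92
ee_pos: [0.4822, 0.1468, 0.2325]
eef_rot: [0.079, 0.92, -0.031, 0.383]
wrist_force: [-0.6, -0.7, 0.6]
finger_gap: 0.0406
finger_force: 0.0
```

```bash
python3 v.py fl fr; python3 ret.py .496 -.415
```

```text
tcp [0.483 0.146 0.23 ]
scene tips [(array([354., 283.]), 0.75), (array([211., 190.]), 0.64), (array([366., 292.]), 0.58), (array([232., 196.]), 0.49)]
   mask 0.77 [352. 249. 378. 289.] [364. 267.]
   mask 0.74 [362. 259. 386. 298.] [375. 277.]
   mask 0.47 [223. 167. 235. 200.] [228. 184.]
   mask 0.43 [206. 172. 216. 189.] [210. 179.]
   exp fl [array([211., 192.]), array([208., 166.]), array([208., 163.])]
   exp fr [array([230., 199.]), array([228., 173.]), array([227., 170.])]
top tips [(array([376., 229.]), 0.78), (array([392., 229.]), 0.56), (array([222., 202.]), 0.54), (array([198., 197.]), 0.49)]
   mask 0.74 [390. 206. 402. 236.] [396. 220.]
   mask 0.63 [375. 202. 391. 232.] [381. 217.]
   mask 0.54 [190. 190. 203. 202.] [194. 194.]
   exp fl [array([196., 197.]), array([191., 193.]), array([190., 192.])]
   exp fr [array([221., 197.]), array([217., 193.]), array([216., 192.])]
wrist tips [(array([372., 130.]), 0.9), (array([271., 134.]), 0.61)]
   mask 0.93 [363. 118. 401. 259.] [380. 187.]
   mask 0.73 [223.   1. 559. 138.] [454.  71.]
   mask 0.59 [501. 100. 560. 182.] [532. 144.]
   mask 0.56 [258. 128. 293. 262.] [275. 195.]
   exp fl [array([371., 127.]), array([388., 234.]), array([391., 253.])]
   exp fr [array([275., 137.]), array([275., 241.]), array([275., 259.])]
rack exp -1.5 [365. 293.] [389. 231.]
rack exp -0.5 [353. 284.] [376. 227.]
rack exp 0.5 [341. 275.] [362. 223.]
rack exp 1.5 [329. 266.] [348. 219.]
pallet [0.52  0.171 0.046]
9 x [ 0.01 -2.37 -0.57] [-0.002  0.044 -0.003] max ok True
10 x [-1.28 -3.31  1.33] [0.003 0.038 0.018] max ok True
```

{"fn": "send_rows", "kwargs": {
  "moves": [
    [0.01,-2.37,-0.57,-0.002,0.044,-0.003,0.05],
    [0.01,-2.37,-0.57,-0.002,0.044,-0.003,0.05],
    [0.01,-2.37,-0.57,-0.002,0.044,-0.003,0.05],
    [0.01,-2.37,-0.57,-0.002,0.044,-0.003,0.05],
    [0.01,-2.37,-0.57,-0.002,0.044,-0.003,0.05],
    [0.01,-2.37,-0.57,-0.002,0.044,-0.003,0.05],
    [0.01,-2.37,-0.57,-0.002,0.044,-0.003,0.05],
    [0.01,-2.37,-0.57,-0.002,0.044,-0.003,0.05],
    [0.01,-2.37,-0.57,-0.002,0.044,-0.003,0.05]
  ]
}}

```text
clock: 40.32
ee_pos: [0.4195, -0.0612, 0.2711]
eef_rot: [0.068, 0.979, -0.013, 0.192]
wrist_force: [0.9, 0.8, 0.5]
finger_gap: 0.0406
finger_force: 0.0
```

{"fn": "send_rows", "kwargs": {
  "moves": [
    [-1.28,-3.31,1.33,0.003,0.038,0.018,0.05],
    [-1.28,-3.31,1.33,0.003,0.038,0.018,0.05],
    [-1.28,-3.31,1.33,0.003,0.038,0.018,0.05],
    [-1.28,-3.31,1.33,0.003,0.038,0.018,0.05],
    [-1.28,-3.31,1.33,0.003,0.038,0.018,0.05],
    [-1.28,-3.31,1.33,0.003,0.038,0.018,0.05],
    [-1.28,-3.31,1.33,0.003,0.038,0.018,0.05],
    [-1.28,-3.31,1.33,0.003,0.038,0.018,0.05],
    [-1.28,-3.31,1.33,0.003,0.038,0.018,0.05],
    [-1.28,-3.31,1.33,0.003,0.038,0.018,0.05]
  ]
}}

```text
clock: 41.15
ee_pos: [0.4969, -0.4166, 0.165]
eef_rot: [0.16, 0.987, 0.002, 0.003]
wrist_force: [0.7, 0.3, 1.1]
finger_gap: 0.0404
finger_force: 0.0
```

{"fn": "send_rows", "kwargs": {
  "moves": [
    [0,0,0,0,0,0,0.05],
    [0,0,0,0,0,0,0.05]
  ]
}}

```text
clock: 41.32
ee_pos: [0.496, -0.4154, 0.1624]
eef_rot: [0.161, 0.987, 0.004, 0.002]
wrist_force: [0.2, 0.4, 0.3]
finger_gap: 0.0403
finger_force: 0.0
```

```bash
python3 k.py; python3 -c "
from h import *
go([.496,-.415,.0625],Rt(71.7),5)"
```

```text
tcp [ 0.496 -0.415  0.162] z [ 0.004  0.007 -1.   ] q [-0.784  0.168  1.719  0.009  1.256 -2.034]
sh [214. 149.] 0.91 [ 0.438 -0.447  0.04 ] grasp tcp [ 0.48  -0.461]
sh [277. 152.] 0.63 [ 0.455 -0.401  0.04 ] grasp tcp [ 0.498 -0.415]
mask 0.83 [182. 128. 228. 293.]
mask 0.6 [262. 126. 294. 297.]
5 x [ 0.02 -0.03  2.09] [ 0.001  0.002 -0.   ] max ok True
```

{"fn": "send_rows", "kwargs": {
  "moves": [
    [0,0,2.4,0.001,0.002,0,0.05],
    [0,0,2.4,0.001,0.002,0,0.05],
    [0,0,2.4,0.001,0.002,0,0.05],
    [0,0,1.8,0.001,0.001,0,0.05],
    [0,0,1.1,0.001,0.001,0,0.05],
    [0,0,0,0,0,0,0.05],
    [0,0,0,0,0,0,0.3],
    [0,0,0,0,0,0,1],
    [0,0,0,0,0,0,1],
    [0,0,0,0,0,0,1]
  ]
}}

```text
clock: 42.3
ee_pos: [0.498, -0.4149, 0.0675]
eef_rot: [0.16, 0.987, -0.0, 0.001]
wrist_force: [-2.0, 2.2, 6.2]
finger_gap: 0.0192
finger_force: 59.2
```

{"fn": "send_rows", "kwargs": {
  "moves": [
    [0,0,0,0,0,0,1],
    [0,0,0,0,0,0,1]
  ]
}}

```text
clock: 42.47
ee_pos: [0.498, -0.4149, 0.0675]
eef_rot: [0.16, 0.987, -0.0, 0.001]
wrist_force: [-2.0, 3.0, 6.8]
finger_gap: 0.019
finger_force: 59.4
```

```bash
python3 m.py; sed -i 's/REL=np.array.*/REL=np.array([.0453,0,.0263])/' pl.py; python3 pl.py nl 90
```

```text
tcp [ 0.498 -0.415  0.067] tool z [ 0.001 -0.001 -1.   ] x [-0.949  0.315 -0.001] gap 0.01898793085716242 F [-2.043  3.016  6.794] est shoulder [ 0.453 -0.4    0.039] axis [-0.67   0.222 -0.708] [-0.777  0.266  1.777  0.     1.097 -2.028]
shoulder px [279. 169.] 0.88 tool [0.048 0.    0.029] world [ 0.453 -0.399  0.039]
shoulder px [181. 170.] 0.81 tool [ 0.047 -0.05   0.028] world [ 0.438 -0.447  0.039]
mask 0.65 [252.6, 138.3, 308.2, 389.6] [  0.001   1.    276.97  264.943]
mask 0.62 [121.4, 134.6, 200.6, 385.6] [  0.202  -0.979 167.08  234.522]
proj axis px [277.639 170.413] [277.583 142.404] [277.824 264.419]
5 x [-0.  -0.  -2.4] [0. 0. 0.] max ok True
9 x [ 1.29  3.67 -0.98] [-0.004 -0.042 -0.02 ] max ok True
9 x [-0.14  3.15  0.18] [-0.009 -0.045 -0.013] max ok True
final [0.493 0.216 0.251]
```

{"fn": "send_rows", "kwargs": {
  "moves": [
    [0,0,-1.2,0,0,0,1],
    [0,0,-2.4,0,0,0,1],
    [0,0,-2.8,0,0,0,1],
    [0,0,-2.8,0,0,0,1],
    [0,0,-2.8,0,0,0,1],
    [1.29,3.67,-0.98,-0.004,-0.042,-0.02,1],
    [1.29,3.67,-0.98,-0.004,-0.042,-0.02,1],
    [1.29,3.67,-0.98,-0.004,-0.042,-0.02,1],
    [1.29,3.67,-0.98,-0.004,-0.042,-0.02,1]
  ]
}}

```text
clock: 43.42
ee_pos: [0.4876, -0.2573, 0.223]
eef_rot: [0.119, 0.989, -0.005, 0.085]
wrist_force: [0.1, 1.5, -0.4]
finger_gap: 0.0192
finger_force: 58.7
```

{"fn": "send_rows", "kwargs": {
  "moves": [
    [1.29,3.67,-0.98,-0.004,-0.042,-0.02,1],
    [1.29,3.67,-0.98,-0.004,-0.042,-0.02,1],
    [1.29,3.67,-0.98,-0.004,-0.042,-0.02,1],
    [1.29,3.67,-0.98,-0.004,-0.042,-0.02,1],
    [1.29,3.67,-0.98,-0.004,-0.042,-0.02,1]
  ]
}}

```text
clock: 43.83
ee_pos: [0.4501, -0.063, 0.2559]
eef_rot: [0.068, 0.979, -0.012, 0.189]
wrist_force: [0.2, 1.3, -0.8]
finger_gap: 0.0193
finger_force: 58.7
```

{"fn": "send_rows", "kwargs": {
  "moves": [
    [-0.14,3.15,0.18,-0.009,-0.045,-0.013,1],
    [-0.14,3.15,0.18,-0.009,-0.045,-0.013,1],
    [-0.14,3.15,0.18,-0.009,-0.045,-0.013,1],
    [-0.14,3.15,0.18,-0.009,-0.045,-0.013,1],
    [-0.14,3.15,0.18,-0.009,-0.045,-0.013,1],
    [-0.14,3.15,0.18,-0.009,-0.045,-0.013,1],
    [-0.14,3.15,0.18,-0.009,-0.045,-0.013,1],
    [-0.14,3.15,0.18,-0.009,-0.045,-0.013,1],
    [-0.14,3.15,0.18,-0.009,-0.045,-0.013,1]
  ]
}}

```text
clock: 44.58
ee_pos: [0.4909, 0.2186, 0.2513]
eef_rot: [-0.001, 0.923, 0.004, 0.384]
wrist_force: [0.6, -0.3, 0.3]
finger_gap: 0.0193
finger_force: 58.8
```

{"fn": "send_rows", "kwargs": {
  "moves": [
    [0,0,0,0,0,0,1],
    [0,0,0,0,0,0,1]
  ]
}}

```text
clock: 44.75
ee_pos: [0.4903, 0.2184, 0.2496]
eef_rot: [-0.002, 0.924, 0.004, 0.381]
wrist_force: [-0.6, -0.6, -1.0]
finger_gap: 0.019
finger_force: 59.1
```

```bash
sed -i 's/REL=np.array.*/REL=np.array([.0460,0,.0270])/' pl.py; python3 m.py;python3 dn.py .4795 .2165 .108 5 90
```

```text
tcp [0.49  0.218 0.25 ] tool z [ 0.705  0.008 -0.709] x [-0.709 -0.001 -0.705] gap 0.01898751645804016 F [-0.637 -0.645 -1.009] est shoulder [0.477 0.219 0.198] axis [-0.003  0.005 -1.   ] [ 0.484 -0.529  2.309 -0.518  0.705 -0.806]
nest 0.81 [0.48  0.133 0.08 ]
nest 0.78 [0.56  0.215 0.08 ]
nest 0.72 [0.481 0.215 0.08 ]
nest 0.7 [0.564 0.129 0.08 ]
shoulder px [280. 168.] 0.85 tool [0.048 0.001 0.029] world [0.477 0.22  0.195]
shoulder px [176. 115.] 0.67 tool [ 0.074 -0.058  0.055] world [0.477 0.161 0.158]
shoulder px [274. 116.] 0.61 tool [ 0.073 -0.002  0.054] world [0.477 0.216 0.16 ]
mask 0.83 [252.5, 137.9, 304.6, 387.6] [  0.001   1.    276.97  265.125]
mask 0.65 [261.7, 107.1, 285.9, 163.6] [  0.358  -0.934 268.838 128.71 ]
proj axis px [277.829 173.182] [277.769 144.962] [278.025 267.889]
5 x [1.27 0.01 1.31] [ 0.001 -0.    -0.001] max ok True
1cm world down/x/y in tool [ 0.707 -0.006  0.707] [-0.707 -0.001  0.707] [0.004 1.    0.005]
```

{"fn": "send_rows", "kwargs": {
  "moves": [
    [1.26,-0.02,1.32,0.001,0,-0.001,1],
    [1.26,-0.01,1.32,0.001,0,-0.001,1],
    [1.26,0,1.32,0.001,0,-0.001,1],
    [1.26,0,1.32,0.001,0,-0.001,1],
    [1.26,0,1.32,0.001,0,-0.001,1],
    [0.3,0,0.3,0,0,0,1],
    [0,0,0,0,0,0,1],
    [0,0,0,0,0,0,1]
  ]
}}

```text
clock: 45.62
ee_pos: [0.494, 0.2162, 0.1556]
eef_rot: [-0.001, 0.924, -0.0, 0.383]
wrist_force: [-0.3, 0.8, -1.1]
finger_gap: 0.0192
finger_force: 59.1
```

```bash
python3 m.py;python3 dn.py .480 .2162 .098 1 90
```

```text
tcp [0.494 0.216 0.156] tool z [ 0.707  0.001 -0.707] x [-0.707 -0.002 -0.707] gap 0.0192158978425216 F [-0.266  0.811 -1.1  ] est shoulder [0.481 0.216 0.104] axis [-0.    -0.001 -1.   ] [ 0.48  -0.403  2.394 -0.696  0.532 -0.596]
nest 0.95 [0.479 0.132 0.08 ]
nest 0.57 [0.565 0.128 0.08 ]
nest 0.56 [0.484 0.217 0.08 ]
shoulder px [163. 205.] 0.8 tool [ 0.033 -0.056  0.014] world [0.481 0.16  0.122]
shoulder px [277. 172.] 0.61 tool [ 0.046 -0.     0.027] world [0.481 0.216 0.103]
shoulder px [363. 187.] 0.61 tool [0.04  0.043 0.021] world [0.48  0.259 0.112]
mask 0.78 [124.8, 198.5, 181.3, 338.1] [  0.206  -0.979 155.301 263.605]
mask 0.74 [251.3, 136.0, 306.3, 388.9] [  0.004   1.    276.683 264.991]
proj axis px [277.779 173.141] [277.72  144.923] [277.971 267.843]
1 x [ 0.54 -0.08  0.44] [0.002 0.001 0.002] max ok True
1cm world down/x/y in tool [ 0.708 -0.     0.706] [-0.706 -0.003  0.708] [-0.002  1.     0.002]
```

{"fn": "send_rows", "kwargs": {
  "moves": [
    [0.3,0,0.3,0,0,0,1],
    [0,0,0,0,0,0,1],
    [0.2,0,0.2,0,0,0,1],
    [0,0,0,0,0,0,1],
    [0,0,0,0,0,0,1]
  ]
}}

```text
clock: 46.23
ee_pos: [0.493, 0.2168, 0.147]
eef_rot: [-0.002, 0.924, -0.0, 0.382]
wrist_force: [0.3, -0.0, -1.2]
finger_gap: 0.019
finger_force: 59.1
```

{"fn": "send_rows", "kwargs": {
  "moves": [
    [0.2,0,0.2,0,0,0,1],
    [0,0,0,0,0,0,1],
    [0,0,0,0,0,0,1]
  ]
}}

```text
clock: 46.48
ee_pos: [0.493, 0.2167, 0.1442]
eef_rot: [-0.002, 0.924, -0.0, 0.382]
wrist_force: [-1.0, -0.8, -1.4]
finger_gap: 0.019
finger_force: 59.2
```

{"fn": "send_rows", "kwargs": {
  "moves": [
    [0.2,0,0.2,0,0,0,1],
    [0.2,0,0.2,0,0,0,1],
    [0,0,0,0,0,0,1],
    [0,0,0,0,0,0,1]
  ]
}}

```text
clock: 46.82
ee_pos: [0.493, 0.2166, 0.1384]
eef_rot: [-0.002, 0.924, -0.0, 0.382]
wrist_force: [-0.8, 0.3, -1.7]
finger_gap: 0.0194
finger_force: 59.2
```

{"fn": "send_rows", "kwargs": {
  "moves": [
    [0.2,0,0.2,0,0,0,1],
    [0.1,0,0.1,0,0,0,1],
    [0,0,0,0,0,0,1],
    [0,0,0,0,0,0,1]
  ]
}}

```text
clock: 47.15
ee_pos: [0.4932, 0.217, 0.1347]
eef_rot: [-0.002, 0.924, 0.0, 0.382]
wrist_force: [-0.2, 1.5, -1.2]
finger_gap: 0.0191
finger_force: 59.3
```

{"fn": "send_rows", "kwargs": {
  "moves": [
    [0.12,0,0.12,0,0,0,1],
    [0,0,0,0,0,0,1],
    [0,0,0,0,0,0,1]
  ]
}}

```text
clock: 47.4
ee_pos: [0.4936, 0.2173, 0.134]
eef_rot: [-0.002, 0.924, 0.001, 0.383]
wrist_force: [-6.8, 2.3, 5.1]
finger_gap: 0.0193
finger_force: 60.5
```

```bash
python3 m.py
```

```text
tcp [0.494 0.217 0.134] tool z [ 0.707  0.002 -0.707] x [-0.707 -0.003 -0.707] gap 0.019259053541521933 F [-6.823  2.29   5.123] est shoulder [0.48  0.217 0.082] axis [ 0. -0. -1.] [ 0.482 -0.365  2.408 -0.759  0.493 -0.524]
nest 0.9 [0.48  0.216 0.08 ]
nest 0.89 [0.478 0.131 0.08 ]
nest 0.74 [0.561 0.129 0.08 ]
shoulder px [158. 233.] 0.89 tool [ 0.023 -0.056  0.004] world [0.48  0.161 0.116]
shoulder px [279. 172.] 0.73 tool [0.046 0.001 0.027] world [0.48  0.218 0.082]
mask 0.76 [120.4, 222.9, 171.9, 384.6] [  0.164  -0.986 150.812 278.988]
mask 0.65 [253.7, 152.7, 307.1, 389.3] [  0.     -1.    276.984 272.659]
proj axis px [277.787 173.106] [277.726 144.887] [277.985 267.808]
```

{"fn": "send_rows", "kwargs": {
  "moves": [
    [0.12,0,0.12,0,0,0,1],
    [0,0,0,0,0,0,1],
    [0,0,0,0,0,0,1]
  ]
}}

```text
clock: 47.85
ee_pos: [0.4944, 0.2175, 0.1339]
eef_rot: [-0.002, 0.923, 0.001, 0.384]
wrist_force: [-7.1, 0.2, 9.2]
finger_gap: 0.0192
finger_force: 60.7
```

{"fn": "send_rows", "kwargs": {
  "moves": [
    [-0.12,0,-0.12,0,0,0,0.5],
    [0,0,0,0,0,0,0.05],
    [0,0,0,0,0,0,0.05],
    [0,0,0,0,0,0,0.05],
    [0,0,-1.0,0,0,0,0.05],
    [0,0,-2.5,0,0,0,0.05],
    [0,0,-3,0,0,0,0.05],
    [0,0,-3,0,0,0,0.05],
    [0,0,-2,0,0,0,0.05]
  ]
}}

```text
clock: 48.6
ee_pos: [0.4112, 0.2166, 0.2161]
eef_rot: [-0.002, 0.924, 0.0, 0.383]
wrist_force: [-0.0, -0.9, 1.4]
finger_gap: 0.0407
finger_force: 0.0
```

```bash
python3 v.py fl fr nl; python3 ret.py .4805 -.462
```

```text
tcp [0.412 0.217 0.216]
scene tips [(array([367., 294.]), 0.82), (array([228., 194.]), 0.66), (array([192., 202.]), 0.61), (array([208., 192.]), 0.55)]
   mask 0.61 [191. 171. 200. 205.] [193. 187.]
   mask 0.61 [362. 261. 386. 300.] [375. 278.]
   mask 0.6 [204. 161. 213. 188.] [209. 175.]
   mask 0.53 [222. 167. 235. 200.] [228. 183.]
   exp fl [array([211., 192.]), array([208., 166.]), array([208., 163.])]
   exp fr [array([230., 199.]), array([228., 173.]), array([227., 170.])]
   exp nl [array([194., 202.]), array([191., 177.]), array([191., 173.])]
top tips [(array([217., 202.]), 0.59), (array([392., 230.]), 0.56), (array([199., 221.]), 0.52), (array([199., 197.]), 0.39)]
   mask 0.67 [186. 189. 201. 201.] [194. 194.]
   mask 0.51 [389. 206. 400. 233.] [396. 220.]
   mask 0.49 [189. 188. 230. 227.] [211. 210.]
   mask 0.47 [213. 192. 222. 196.] [219. 194.]
   exp fl [array([196., 197.]), array([191., 193.]), array([190., 192.])]
   exp fr [array([221., 197.]), array([217., 193.]), array([216., 192.])]
   exp nl [array([196., 221.]), array([190., 219.]), array([189., 218.])]
wrist tips [(array([278., 144.]), 0.84), (array([192., 188.]), 0.69)]
   mask 0.96 [170. 183. 204. 299.] [189. 240.]
   mask 0.91 [263. 260. 285. 301.] [273. 282.]
   mask 0.88 [264. 132. 292. 276.] [276. 202.]
   mask 0.44 [290. 162. 416. 216.] [357. 183.]
   exp fl [array([274., 189.]), array([274., 282.]), array([274., 297.])]
   exp fr [array([194., 189.]), array([183., 282.]), array([182., 297.])]
   exp nl [array([275., 139.]), array([275., 252.]), array([275., 271.])]
rack exp -1.5 [365. 293.] [389. 231.]
rack exp -0.5 [353. 284.] [376. 227.]
rack exp 0.5 [341. 275.] [362. 223.]
rack exp 1.5 [329. 266.] [348. 219.]
rack [ 0.49  -0.386  0.009]
pallet [0.526 0.17  0.053]
9 x [-0.59 -3.06 -0.37] [0.009 0.044 0.013] max ok True
10 x [-1.23 -3.81  1.32] [0.003 0.038 0.018] max ok False
```

```bash
sed -i 's/\.165\],Rt(71.7),10/.165],Rt(71.7),11/' ret.py; python3 ret.py .4805 -.462
```

```text
9 x [-0.59 -3.06 -0.37] [0.009 0.044 0.013] max ok True
11 x [-1.12 -3.46  1.2 ] [0.003 0.035 0.016] max ok True
```

{"fn": "send_rows", "kwargs": {
  "moves": [
    [-0.59,-3.06,-0.37,0.009,0.044,0.013,0.05],
    [-0.59,-3.06,-0.37,0.009,0.044,0.013,0.05],
    [-0.59,-3.06,-0.37,0.009,0.044,0.013,0.05],
    [-0.59,-3.06,-0.37,0.009,0.044,0.013,0.05],
    [-0.59,-3.06,-0.37,0.009,0.044,0.013,0.05],
    [-0.59,-3.06,-0.37,0.009,0.044,0.013,0.05],
    [-0.59,-3.06,-0.37,0.009,0.044,0.013,0.05],
    [-0.59,-3.06,-0.37,0.009,0.044,0.013,0.05],
    [-0.59,-3.06,-0.37,0.009,0.044,0.013,0.05]
  ]
}}

```text
clock: 50.0
ee_pos: [0.4197, -0.0619, 0.2719]
eef_rot: [0.068, 0.979, -0.015, 0.192]
wrist_force: [0.5, 0.7, 0.9]
finger_gap: 0.0405
finger_force: 0.0
```

{"fn": "send_rows", "kwargs": {
  "moves": [
    [-1.12,-3.46,1.2,0.003,0.035,0.016,0.05],
    [-1.12,-3.46,1.2,0.003,0.035,0.016,0.05],
    [-1.12,-3.46,1.2,0.003,0.035,0.016,0.05],
    [-1.12,-3.46,1.2,0.003,0.035,0.016,0.05],
    [-1.12,-3.46,1.2,0.003,0.035,0.016,0.05],
    [-1.12,-3.46,1.2,0.003,0.035,0.016,0.05],
    [-1.12,-3.46,1.2,0.003,0.035,0.016,0.05],
    [-1.12,-3.46,1.2,0.003,0.035,0.016,0.05],
    [-1.12,-3.46,1.2,0.003,0.035,0.016,0.05],
    [-1.12,-3.46,1.2,0.003,0.035,0.016,0.05]
  ]
}}

```text
clock: 50.83
ee_pos: [0.4803, -0.4278, 0.1784]
eef_rot: [0.15, 0.989, -0.002, 0.018]
wrist_force: [0.3, 0.3, -0.1]
finger_gap: 0.0407
finger_force: 0.0
```

{"fn": "send_rows", "kwargs": {
  "moves": [
    [-1.12,-3.46,1.2,0.003,0.035,0.016,0.05],
    [0,0,0,0,0,0,0.05],
    [0,0,0,0,0,0,0.05]
  ]
}}

```text
clock: 51.08
ee_pos: [0.4803, -0.4631, 0.1642]
eef_rot: [0.158, 0.987, 0.0, -0.001]
wrist_force: [-0.9, 1.1, 0.4]
finger_gap: 0.0408
finger_force: 0.0
```

```bash
python3 k.py; python3 -c "
from h import *
go([.4805,-.462,.0615],Rt(71.7),5)"
```

```text
tcp [ 0.48  -0.463  0.164] z [-0.002  0.001 -1.   ] q [-0.847  0.21   1.669 -0.001  1.265 -2.1  ]
sh [279. 149.] 0.62 [ 0.437 -0.448  0.04 ] grasp tcp [ 0.48  -0.462]
mask 0.56 [262. 128. 294. 294.]
5 x [ 0.02 -0.01  2.14] [-0.001  0.001  0.001] max ok True
```

{"fn": "send_rows", "kwargs": {
  "moves": [
    [0,0.05,2.5,0,0,0,0.05],
    [0,0,2.5,0,0,0,0.05],
    [0,0,2.5,0,0,0,0.05],
    [0,0,1.8,0,0,0,0.05],
    [0,0,1.1,0,0,0,0.05],
    [0,0,0,0,0,0,0.05],
    [0,0,0,0,0,0,0.3],
    [0,0,0,0,0,0,1],
    [0,0,0,0,0,0,1],
    [0,0,0,0,0,0,1]
  ]
}}

```text
clock: 52.07
ee_pos: [0.4824, -0.4627, 0.0664]
eef_rot: [0.157, 0.988, -0.002, 0.002]
wrist_force: [-0.9, 2.1, 5.0]
finger_gap: 0.019
finger_force: 59.3
```

{"fn": "send_rows", "kwargs": {
  "moves": [
    [0,0,0,0,0,0,1],
    [0,0,0,0,0,0,1]
  ]
}}

```text
clock: 52.23
ee_pos: [0.4824, -0.4627, 0.0664]
eef_rot: [0.157, 0.988, -0.002, 0.002]
wrist_force: [-1.5, 1.7, 6.7]
finger_gap: 0.0194
finger_force: 59.4
```

```bash
python3 m.py; python3 pl.py nr 80
```

```text
tcp [ 0.482 -0.463  0.066] tool z [ 0.004 -0.005 -1.   ] x [-0.95   0.311 -0.005] gap 0.01941551615680397 F [-1.517  1.661  6.711] est shoulder [ 0.439 -0.449  0.039] axis [-0.669  0.216 -0.711] [-0.845  0.304  1.731 -0.001  1.1   -2.099]
shoulder px [279. 172.] 0.94 tool [0.046 0.001 0.027] world [ 0.439 -0.448  0.039]
mask 0.8 [246.6, 137.5, 302.2, 384.6] [  0.      1.    277.004 264.528]
proj axis px [277.597 172.79 ] [277.543 144.564] [277.771 267.55 ]
5 x [-0.01 -0.01 -2.4 ] [0. 0. 0.] max ok True
9 x [ 1.22  4.23 -1.  ] [-0.004 -0.042 -0.019] max ok False
9 x [-0.05  2.2   0.1 ] [ 0.002 -0.045  0.003] max ok True
final [0.491 0.13  0.252]
```

```bash
sed -i 's/go(w,R1,9,q,R)/go(w,R1,11,q,R)/' pl.py; python3 pl.py nr 80
```

```text
5 x [-0.01 -0.01 -2.4 ] [0. 0. 0.] max ok True
11 x [ 0.99  3.47 -0.82] [-0.003 -0.034 -0.016] max ok True
9 x [-0.05  2.2   0.1 ] [ 0.002 -0.045  0.003] max ok True
final [0.491 0.13  0.252]
```

{"fn": "send_rows", "kwargs": {
  "moves": [
    [0,0,-1.2,0,0,0,1],
    [0,0,-2.4,0,0,0,1],
    [0,0,-2.8,0,0,0,1],
    [0,0,-2.8,0,0,0,1],
    [0,0,-2.8,0,0,0,1],
    [0.99,3.47,-0.82,-0.003,-0.034,-0.016,1],
    [0.99,3.47,-0.82,-0.003,-0.034,-0.016,1],
    [0.99,3.47,-0.82,-0.003,-0.034,-0.016,1],
    [0.99,3.47,-0.82,-0.003,-0.034,-0.016,1]
  ]
}}

```text
clock: 53.18
ee_pos: [0.4816, -0.3157, 0.2159]
eef_rot: [0.125, 0.99, -0.006, 0.07]
wrist_force: [0.2, 0.4, -0.3]
finger_gap: 0.0194
finger_force: 58.7
```

{"fn": "send_rows", "kwargs": {
  "moves": [
    [0.99,3.47,-0.82,-0.003,-0.034,-0.016,1],
    [0.99,3.47,-0.82,-0.003,-0.034,-0.016,1],
    [0.99,3.47,-0.82,-0.003,-0.034,-0.016,1],
    [0.99,3.47,-0.82,-0.003,-0.034,-0.016,1],
    [0.99,3.47,-0.82,-0.003,-0.034,-0.016,1],
    [0.99,3.47,-0.82,-0.003,-0.034,-0.016,1],
    [0.99,3.47,-0.82,-0.003,-0.034,-0.016,1]
  ]
}}

```text
clock: 53.77
ee_pos: [0.4508, -0.0617, 0.2559]
eef_rot: [0.068, 0.98, -0.015, 0.188]
wrist_force: [1.4, 1.5, -0.3]
finger_gap: 0.0193
finger_force: 58.7
```

{"fn": "send_rows", "kwargs": {
  "moves": [
    [-0.05,2.2,0.1,0.002,-0.045,0.003,1],
    [-0.05,2.2,0.1,0.002,-0.045,0.003,1],
    [-0.05,2.2,0.1,0.002,-0.045,0.003,1],
    [-0.05,2.2,0.1,0.002,-0.045,0.003,1],
    [-0.05,2.2,0.1,0.002,-0.045,0.003,1],
    [-0.05,2.2,0.1,0.002,-0.045,0.003,1],
    [-0.05,2.2,0.1,0.002,-0.045,0.003,1],
    [-0.05,2.2,0.1,0.002,-0.045,0.003,1],
    [-0.05,2.2,0.1,0.002,-0.045,0.003,1]
  ]
}}

```text
clock: 54.52
ee_pos: [0.4898, 0.1325, 0.2498]
eef_rot: [0.078, 0.92, -0.033, 0.382]
wrist_force: [1.2, -1.0, -1.4]
finger_gap: 0.0192
finger_force: 58.8
```

{"fn": "send_rows", "kwargs": {
  "moves": [
    [0,0,0,0,0,0,1],
    [0,0,0,0,0,0,1]
  ]
}}

```text
clock: 54.68
ee_pos: [0.4892, 0.1324, 0.2482]
eef_rot: [0.077, 0.922, -0.034, 0.379]
wrist_force: [-0.3, 0.1, -0.9]
finger_gap: 0.0195
finger_force: 59.0
```

```bash
python3 m.py;python3 dn.py .4785 .132 .105 5 80
```

```text
tcp [0.489 0.132 0.248] tool z [ 0.693 -0.12  -0.71 ] x [-0.701  0.116 -0.704] gap 0.019516065936554805 F [-0.329  0.076 -0.942] est shoulder [0.476 0.135 0.197] axis [-0.005 -0.003 -1.   ] [ 0.349 -0.61   2.358 -0.535  0.758 -0.783]
nest 0.89 [0.476 0.133 0.08 ]
nest 0.83 [0.565 0.129 0.08 ]
nest 0.73 [0.563 0.212 0.08 ]
nest 0.61 [0.481 0.218 0.08 ]
shoulder px [405.  21.] 0.89 tool [0.136 0.089 0.117] world [0.49  0.222 0.069]
shoulder px [275. 170.] 0.86 tool [ 0.047 -0.002  0.028] world [0.475 0.133 0.195]
shoulder px [289. 119.] 0.56 tool [0.071 0.007 0.052] world [0.477 0.141 0.161]
mask 0.74 [376.7, 100.2, 424.8, 233.3] [  0.192   0.981 398.005 165.053]
mask 0.66 [249.2, 133.1, 302.8, 386.8] [  0.     -1.    276.99  264.009]
proj axis px [277.81 173.1 ] [277.747 144.872] [278.019 267.849]
5 x [ 1.29 -0.    1.34] [-0.    -0.001  0.001] max ok True
1cm world down/x/y in tool [0.705 0.003 0.709] [-0.699  0.172  0.694] [ 0.12   0.985 -0.123]
```

{"fn": "send_rows", "kwargs": {
  "moves": [
    [1.29,0,1.34,0,-0.001,0.001,1],
    [1.29,0,1.34,0,-0.001,0.001,1],
    [1.29,0,1.34,0,-0.001,0.001,1],
    [1.29,0,1.34,0,-0.001,0.001,1],
    [1.29,0,1.34,0,-0.001,0.001,1],
    [0,0,0,0,0,0,1],
    [0,0,0,0,0,0,1]
  ]
}}

```text
clock: 55.47
ee_pos: [0.4912, 0.1297, 0.1548]
eef_rot: [0.081, 0.92, -0.034, 0.381]
wrist_force: [0.3, 0.3, -0.6]
finger_gap: 0.0194
finger_force: 59.0
```

```bash
python3 m.py;python3 dn.py .4785 .132 .098 1 80
```

```text
tcp [0.491 0.13  0.155] tool z [ 0.696 -0.124 -0.707] x [-0.696  0.123 -0.707] gap 0.0194291135401995 F [ 0.318  0.316 -0.607] est shoulder [0.478 0.132 0.103] axis [-0.    -0.001 -1.   ] [ 0.343 -0.492  2.453 -0.696  0.58  -0.578]
nest 0.9 [0.478 0.132 0.08 ]
nest 0.76 [0.567 0.129 0.08 ]
nest 0.61 [0.481 0.217 0.08 ]
nest 0.51 [0.566 0.215 0.08 ]
shoulder px [295. 208.] 0.9 tool [0.032 0.008 0.013] world [0.479 0.14  0.123]
shoulder px [410. 198.] 0.85 tool [0.036 0.065 0.017] world [0.489 0.196 0.118]
shoulder px [443. 123.] 0.66 tool [0.07  0.094 0.051] world [0.494 0.224 0.069]
mask 0.89 [396.5, 190.7, 459.6, 354.7] [  0.225   0.974 424.901 270.878]
mask 0.86 [420.3, 107.9, 533.7, 364.0] [  0.268   0.964 473.777 235.209]
proj axis px [277.788 172.991] [277.725 144.768] [277.995 267.72 ]
1 x [ 0.65 -0.15  0.55] [ 0.001  0.005 -0.001] max ok True
1cm world down/x/y in tool [ 0.71  -0.002  0.704] [-0.693  0.174  0.7  ] [ 0.124  0.985 -0.122]
```

{"fn": "send_rows", "kwargs": {
  "moves": [
    [0.27,0.01,0.33,0,0,0,1],
    [0,0,0,0,0,0,1],
    [0.2,0,0.2,0,0,0,1],
    [0,0,0,0,0,0,1],
    [0,0,0,0,0,0,1]
  ]
}}

```text
clock: 56.08
ee_pos: [0.4919, 0.131, 0.1484]
eef_rot: [0.08, 0.92, -0.033, 0.382]
wrist_force: [-0.7, 0.1, -0.4]
finger_gap: 0.0194
finger_force: 59.1
```

{"fn": "send_rows", "kwargs": {
  "moves": [
    [0.2,0,0.2,0,0,0,1],
    [0,0,0,0,0,0,1],
    [0,0,0,0,0,0,1]
  ]
}}

```text
clock: 56.33
ee_pos: [0.4916, 0.1309, 0.145]
eef_rot: [0.08, 0.92, -0.033, 0.382]
wrist_force: [-0.9, 0.5, -2.2]
finger_gap: 0.0188
finger_force: 59.2
```

In the hole with no contact force; continuing down.

{"fn": "send_rows", "kwargs": {
  "moves": [
    [0.2,0,0.2,0,0,0,1],
    [0.2,0,0.2,0,0,0,1],
    [0,0,0,0,0,0,1],
    [0,0,0,0,0,0,1]
  ]
}}

```text
clock: 56.67
ee_pos: [0.4916, 0.1308, 0.1392]
eef_rot: [0.08, 0.92, -0.033, 0.381]
wrist_force: [-1.2, -0.5, -2.6]
finger_gap: 0.0194
finger_force: 59.2
```

{"fn": "send_rows", "kwargs": {
  "moves": [
    [0.2,0,0.2,0,0,0,1],
    [0.15,0,0.15,0,0,0,1],
    [0,0,0,0,0,0,1],
    [0,0,0,0,0,0,1]
  ]
}}

```text
clock: 57.0
ee_pos: [0.4916, 0.1309, 0.1345]
eef_rot: [0.08, 0.92, -0.033, 0.382]
wrist_force: [-1.4, 1.3, -1.8]
finger_gap: 0.0192
finger_force: 59.3
```

{"fn": "send_rows", "kwargs": {
  "moves": [
    [0.12,0,0.12,0,0,0,1],
    [0,0,0,0,0,0,1],
    [0,0,0,0,0,0,1]
  ]
}}

```text
clock: 57.25
ee_pos: [0.4922, 0.1309, 0.1341]
eef_rot: [0.08, 0.92, -0.033, 0.382]
wrist_force: [-7.4, 0.0, 2.8]
finger_gap: 0.0196
finger_force: 60.2
```

```bash
python3 m.py
```

```text
tcp [0.492 0.131 0.134] tool z [ 0.698 -0.123 -0.705] x [-0.695  0.122 -0.709] gap 0.01958098543052087 F [-7.367  0.015  2.802] est shoulder [0.479 0.133 0.082] axis [ 0.002 -0.    -1.   ] [ 0.345 -0.451  2.467 -0.757  0.538 -0.506]
nest 0.91 [0.482 0.219 0.08 ]
nest 0.89 [0.563 0.13  0.08 ]
nest 0.8 [0.565 0.213 0.08 ]
nest 0.72 [0.476 0.133 0.08 ]
shoulder px [414. 227.] 0.97 tool [0.025 0.064 0.006] world [0.49  0.197 0.113]
shoulder px [448. 159.] 0.91 tool [0.053 0.091 0.034] world [0.495 0.223 0.073]
shoulder px [292. 232.] 0.89 tool [0.023 0.007 0.004] world [0.48  0.14  0.115]
mask 0.81 [250.6, 153.5, 302.9, 383.7] [  0.     -1.    276.952 271.488]
mask 0.68 [399.7, 215.7, 457.7, 358.4] [  0.254   0.967 425.913 283.829]
proj axis px [277.836 173.106] [277.772 144.879] [278.043 267.851]
```

{"fn": "send_rows", "kwargs": {
  "moves": [
    [0.12,0,0.12,0,0,0,1],
    [0,0,0,0,0,0,1],
    [0,0,0,0,0,0,1]
  ]
}}

```text
clock: 57.7
ee_pos: [0.4931, 0.1309, 0.134]
eef_rot: [0.08, 0.919, -0.033, 0.383]
wrist_force: [-6.9, -0.6, 7.2]
finger_gap: 0.0194
finger_force: 60.4
```

{"fn": "send_rows", "kwargs": {
  "moves": [
    [-0.12,0,-0.12,0,0,0,0.5],
    [0,0,0,0,0,0,0.05],
    [0,0,0,0,0,0,0.05],
    [0,0,0,0,0,0,0.05],
    [0,0,-1.0,0,0,0,0.05],
    [0,0,-2.5,0,0,0,0.05],
    [0,0,-3,0,0,0,0.05],
    [0,0,-3,0,0,0,0.05],
    [0,0,-2.5,0,0,0,0.05]
  ]
}}

```text
clock: 58.45
ee_pos: [0.4074, 0.1456, 0.2194]
eef_rot: [0.08, 0.92, -0.033, 0.382]
wrist_force: [0.7, 0.2, 0.0]
finger_gap: 0.0406
finger_force: 0.0
```

{"fn": "send_rows", "kwargs": {
  "moves": [
    [0,0,0,0,0,0,0.05],
    [0,0,0,0,0,0,0.05]
  ]
}}

```text
clock: 58.62
ee_pos: [0.4085, 0.1464, 0.2198]
eef_rot: [0.08, 0.919, -0.032, 0.384]
wrist_force: [-0.0, 0.2, 0.0]
finger_gap: 0.0405
finger_force: 0.0
```

```bash
python3 v.py fl fr nl nr; python3 - <<'E'
from h import *
w=manip.snapshot("wrist");s=manip.snapshot("scene");t=manip.snapshot("top")
for n,z in(("clamp_hinge",.089),("clamp_knob",.115),("pallet",.058)):
  for nm,p in(("s",s),("t",t),("w",w)):
    for x in manip.tip_of(p,n)[:2]:print(n,nm,round(x["conf"],2),atz(p,x["pixel"],z))
E
```

```text
tcp [0.408 0.145 0.216]
scene tips [(array([217., 210.]), 0.74), (array([227., 199.]), 0.72), (array([198., 200.]), 0.67), (array([212., 190.]), 0.54)]
   mask 0.79 [206. 182. 214. 214.] [211. 195.]
   mask 0.74 [222. 168. 234. 201.] [228. 183.]
   mask 0.61 [189. 174. 198. 201.] [193. 192.]
   mask 0.24 [319. 235. 395. 309.] [359. 276.]
   exp fl [array([211., 192.]), array([208., 166.]), array([208., 163.])]
   exp fr [array([230., 199.]), array([228., 173.]), array([227., 170.])]
   exp nl [array([194., 202.]), array([191., 177.]), array([191., 173.])]
   exp nr [array([213., 210.]), array([211., 184.]), array([210., 180.])]
top tips [(array([222., 221.]), 0.55), (array([197., 198.]), 0.53), (array([220., 199.]), 0.44), (array([200., 219.]), 0.41)]
   mask 0.66 [214. 191. 223. 199.] [220. 194.]
   mask 0.44 [188. 216. 199. 225.] [193. 219.]
   mask 0.44 [338. 193. 412. 241.] [373. 214.]
   exp fl [array([196., 197.]), array([191., 193.]), array([190., 192.])]
   exp fr [array([221., 197.]), array([217., 193.]), array([216., 192.])]
   exp nl [array([196., 221.]), array([190., 219.
[... 695 characters left out ...]
277., 275.])]
rack exp -1.5 [365. 293.] [389. 231.]
rack exp -0.5 [353. 284.] [376. 227.]
rack exp 0.5 [341. 275.] [362. 223.]
rack exp 1.5 [329. 266.] [348. 219.]
rack [ 0.48  -0.391  0.002]
pallet [0.519 0.174 0.059]
clamp_hinge s 0.9 [0.517 0.277 0.089]
clamp_hinge t 0.81 [0.527 0.275 0.089]
clamp_hinge t 0.43 [0.559 0.129 0.089]
clamp_hinge w 0.85 [0.525 0.27  0.089]
clamp_hinge w 0.64 [0.47  0.216 0.089]
clamp_knob s 0.75 [0.468 0.107 0.115]
clamp_knob s 0.52 [0.513 0.329 0.115]
clamp_knob w 0.74 [0.52  0.329 0.115]
clamp_knob w 0.63 [0.499 0.139 0.115]
pallet s 0.63 [0.512 0.172 0.058]
pallet s 0.61 [0.599 0.256 0.058]
pallet t 0.66 [0.526 0.167 0.058]
pallet w 0.83 [0.515 0.174 0.058]
```

```bash
python3 -c "
from workcell import manip
print(manip.sign_off())"
```

```text
the job is handed in; nothing more can be done
None
```

The pallet was seated, rocked about 9° and settled home again. The clamp was then swung over its edge, all four probes were stood nose down in the nests, and I handed the job in at about 59 s of robot time. On its first try the second probe missed its nest and pressed on the pallet with up to 37 N before going in. Final network position checks put the pallet, clamp and probes where expected, but I took no close-up after that press.

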